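# Oregano under the grow lamp

## Task

Give the oregano its evening light: slide the clear door of the wall cabinet open, stand the blue pot in the terracotta saucer under the lamp, setting it down rather than dropping it and keeping it upright all the way, and slide the door fully shut again. Only once the door is shut, because the lamp dazzles, flip the chrome toggle on the grey switch box over to its green-dot side so that it snaps across and stays. Leave the dibber, funnel and spoon where they are.

Things in the scene. Friction and masses are not known exactly. Their poses are not given: they have to be found in the camera images.
- cabinet: Birch-ply wall cabinet standing on the shelf, 600 wide (y), 180 deep (x), 410 high, 16 mm floor board, open back; origin under its centre. Left bay (+y): saucer and, under the clear roof, the lamp bar, with 356 mm free height; the front batten's underside is 391 mm up. The pot has to come in through the front, under that roof, so with a tilted tool. Right half: fixed pane, jars.
- door_handle (a point): Middle of the sliding door's blue upright bar handle: bar 12 mm thick, 100 mm tall, centre line 40 mm in front of the door panel's middle (31 mm free behind the bar). Its axes are the cabinet's: x points into the cabinet, square to the door; y to the left along the door's travel; z up.
- door (a joint): Sliding door, m: 0 fully shut over the left bay, grows to 0.275 (stop) as it slides right (cabinet -y) in front of the fixed right pane. Needs about 2 N plus 5 N per m/s; stays where it is left. Open, it leaves 269 mm clear width, and the saucer is midway in it. May start up to 40 mm ajar.
- saucer_in (a point): Centre of the upper face of the saucer's floor (20 mm above the shelf), on which the pot must stand; 58 mm behind the door panel. Terracotta saucer fixed in the left bay, 92 mm across outside, 78 mm inside at the floor, its rim 10 mm above this point. Axes as the cabinet's.
- pot_center (a point): Centre of the blue ceramic oregano pot, on its axis half-way up: 35 mm above its underside. Loose, 0.22 to 0.45 kg. Round, 66 mm across at the rim, 59 mm at the foot (64 mm at this point), 70 mm tall; a short sprig about 45 mm across stands up to 95 mm above the underside. z is the pot's axis.
- toggle (a joint): Chrome toggle bat, rad: 0 off (leaning 0.42 rad towards the switch box's -y end), 0.42 upright (centre), 0.84 on (leaning 0.42 rad to the +y end, where the green dot is). A spring drives it away from the centre to the nearer stop; about 4 N at 35 mm above the pivot carries it over, then it snaps across by itself.
- toggle_tip (a point): Tip of the bat, 61 mm from its pivot; the bat is 8 mm thick at the foot and 14 mm near the tip. It swings in the y-z plane of the switch box.
- switchbox: Grey switch box screwed to the shelf, 80 (x) x 130 (y) x 45 (z) mm, origin under its centre. The bat's pivot is 48 mm above the origin; a steel bushing 20 mm across rises 8 mm above the box's top round the bat. Its +y end carries the green dot (on).
- dibber: Bystander: steel dibber with wooden cross handle, about 190 mm long and 100 mm across the handle, 24 mm high, lying on the shelf along its own x, tip to +x; origin under its shaft, 115 mm from the tip.
- funnel: Bystander: orange silicone funnel, 90 mm across, 100 mm tall, standing mouth down; origin under its centre.
- spoon: Bystander: wooden spoon, 200 mm long, lying on the shelf along its own x; origin near its middle.
Things that resemble listed ones, but are neither listed nor needed, are in the scene too. Of the things that look like the switchbox, the middle-sized one is meant.

How it is judged:
By the outcome, as a careful person would: the job done as asked, in the order asked, and still so for the second after the job is handed in, with the robot touching nothing.
It also fails if it takes over 72 s, if anything falls off the work surface, if the arm or the gripper's body presses on something with over 40 N, if the wrist force passes 120 N, or if a joint passes its speed limit or range.

## Robot

A 6-joint arm with a two-finger parallel gripper is mounted at the origin on the work surface. World frame = base frame: x ahead of the robot, y to its left, z up, the work surface at z = 0. Lengths are in m, angles in rad, forces in N, time in s.
With the tool pointing down it reaches from about 0.375 to 0.9 m from the base axis. Payload 3.1 kg.
Tool frame: the origin (TCP) lies midway between the tips of the shut fingers; the grasp point (between the pads) lies robot.tcp_to_grasp behind it (robot.tcp_to_grasp is the distance from the TCP to the grasp point, in m); z points along the fingers, y is the direction in which the jaws open and shut (so a half turn about z gives the same grasp; the last joint's range is limited). The gripper opens to 87 mm and grips with 3 to 60 N. Pads are 19 mm wide; open, the fingers measure 117 mm over their backs; the gripper's body (75 mm by 190 mm) begins 51 mm behind the grasp point.
Start: joints at [1.095, 0.527, 1.433, -0, 1.181, -0.178], TCP at [0.183, 0.598, 0.198] pointing down, gripper open.
Joint ranges: [-3.08, 3.08], [-0.75, 2.2], [0.22, 2.44], [-1.43, 4.57], [0, 2.65], [-2.85, 2.85]. Speed limits (rad/s): [2.79, 2.79, 3.14, 3.14, 3.14, 3.14].

## Interface

Orientations are given as a unit quaternion [x, y, z, w].
In Python, from rig import robot, cams, nets gives the robot as it stands. The module is installed in compiled form; this text tells all that it offers.
- The arm moves only by the tool play_rows, never from a script. Its argument "commands" is a list of rows, each an object of numbers: "x", "y", "z": the shift along the tool's x, y, z in mm; "spin": the turn about the tool's z in rad. In form: [{"x": .., "y": .., "z": .., "spin": ..}, ...]. A call has 1 to 8 rows; each row shifts and turns the pose as measured when the row begins, along the tool's axes as they then stand; what a row does not reach is not made up. A row lasts 1/10 s, in which the tool goes at most 50 mm and 8.59 degrees, less where a joint would pass 70% of its speed; a pose out of reach is approached as far as the arm can. A call is refused whole if a number of a shift passes 50 or a number of a turn 0.15, either way. A call with a gripper value outside its range is refused whole. "grip" is the opening, from 0 (shut) to 1 (fully open), set as the call begins (left out, the last holds). The fingers move at their own pace and stop on an object; "newtons" is the grip in N (left out, the last holds). Time passes only in rows, so rows that do not move let the fingers close. It gives the time, the measured TCP pose, the force and the opening at its end, in the units of the state.
- robot.get_obs(): the state, without advancing time (a new reading comes with each control period).
- cams.camera(name): name is "side" or "top"; returns a dict with "img" (400x640x3 uint8, red, green, blue), "fx", "fy", "cx", "cy" (pixels), "world_to_cam" (4x4, takes a point from world to camera coordinates). Camera axes: x right, y up, looking along -z (the intrinsics and any distortion apply to the point x, -y, -z); pixel columns grow to the right and rows downward; lengths in m; the calibration is good to about 2 mm. A picture is of the moment at which its call begins. There is no depth.
- robot.hand_in(): hands the job in, once; it reports no verdict.
Trained networks look in a picture, given as the dict that the camera call returned (one of the last four; its "shot" number tells which), for a name from the list of things; names that differ only in an ending like _2 or _b are one class to them, and where a whole thing is asked for, a point or a joint stands for the part that bears it (a point fixed in the world has none). Each returns a list of dicts, best first, with "conf" (0 to 1); they miss things now and then, are a little off and sometimes report something else, mostly with a low value. They report only what shows in the picture. A call takes as long as a camera call. They do not tell look-alikes from the thing itself.
- nets.outline_of(picture, name): "region" (400x640 bool, what is visible of it) and "pixel" ([column, row] in pixels, amid what is visible of it).
The state is a dict: "time": time; "q": joint angles; "joint_velocities": joint speeds; "joint_torque": joint torques, N m; "position": TCP position; "tool_rot": TCP orientation; "ft_force": force on the tool from outside, world axes, zero at the start; "moment": the same for the moment, N m; "grip_width": finger opening in m.
Only numpy, scipy, OpenCV 4.12 (cv2) and the standard library are available. Lean on these libraries where they do the work, as an engineer would, in place of code of your own. Each camera call takes 0.05 s, during which the arm holds its last target.

## Working session

There is one attempt and no reset: what is moved stays moved. The work goes in short steps, Python scripts to look and compute and a tool call to move; the robot and the scene stay as the last step left them, time stands still between calls to the robot, and variables do not carry over. Pictures are saved under pics/ and viewed, and the job is handed in when it is done.

Besides the shell and the picture viewer there is one more tool, called after "Call:" by a JSON object that holds its "api" and its "payload", one argument or row to a line. play_rows: Moves the arm, as the interface text tells. Its arguments: {"type":"object","properties":{"commands":{"type":"array"},"grip":{"type":"number"},"newtons":{"type":"number"}},"required":["commands"]}

```bash
mkdir -p pics; ls; python3 - <<'E'
from rig import robot,cams,nets
import cv2,numpy as np
o=robot.get_obs()
for k,v in o.items(): print(k,v)
print(robot.tcp_to_grasp)
for n in ("side","top"):
    c=cams.camera(n); cv2.imwrite(f"pics/{n}0.png",c["img"][:,:,::-1]); print({k:v for k,v in c.items() if k!="img"})
E
```

```text
pics
time 0.0
q [ 1.09551919e+00  5.28466175e-01  1.43390657e+00 -2.36562474e-05
  1.18139696e+00 -1.78489469e-01]
joint_velocities [-0.00166049 -0.00079759 -0.00134011 -0.00094476  0.00102699 -0.00097964]
joint_torque [-8.30719864e-05 -4.40043390e+01 -1.76590794e+01  6.29841350e-02
  5.83103439e-02 -1.62269948e-04]
position [0.1823858  0.59696904 0.19657034]
tool_rot [ 1.47845271e-01  9.89009904e-01 -1.03439947e-03 -3.39159918e-04]
ft_force [-0.32616124  0.21588312  0.33356301]
moment [-0.00766479 -0.02146445  0.03049226]
grip_width 0.08701013391268375
0.0187
{'fx': 481.43787842469675, 'fy': 481.43787842469675, 'cx': 316.2741267667821, 'cy': 202.78055542685942, 'world_to_cam': array([[ 0.85481398, -0.51890322, -0.00570094, -0.38985627],
       [ 0.38700781,  0.63014067,  0.67316246, -0.31658412],
       [-0.34571378, -0.57763499,  0.73947265, -1.10592866],
       [ 0.        ,  0.        ,  0.        ,  1.        ]]), 'shot': 1}
{'fx': 471.8553482489003, 'fy': 471.8553482489003, 'cx': 311.4786208978501, 'cy': 200.41341932733724, 'world_to_cam': array([[ 0.02094926, -0.99963562, -0.01702199,  0.06105823],
       [ 0.99189272,  0.01864651,  0.12570256, -0.50581685],
       [-0.12533935, -0.01951736,  0.99192193, -1.1912036 ],
       [ 0.        ,  0.        ,  0.        ,  1.        ]]), 'shot': 2}
```

View pics/side0.png

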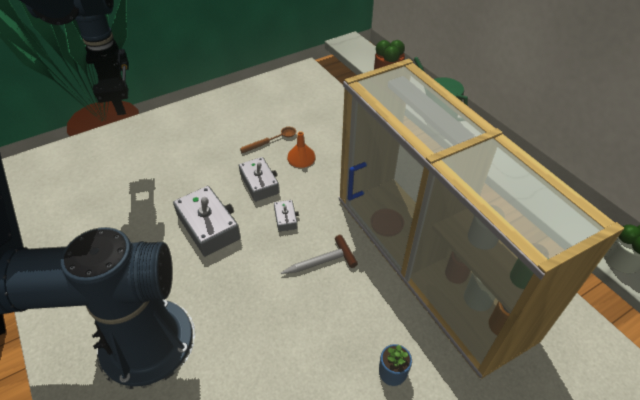

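View pics/top0.png

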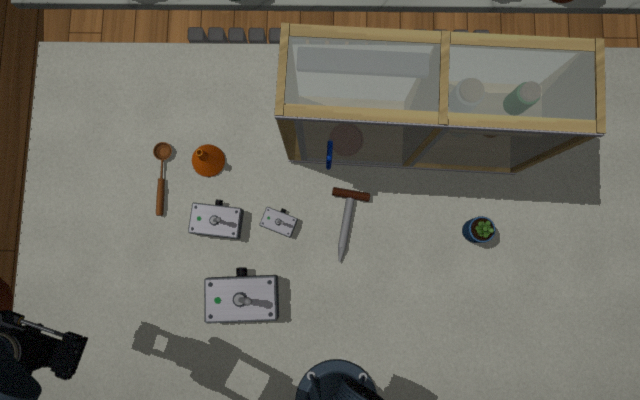

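```bash
cat > h.py <<'E'
import numpy as np,cv2
from scipy.optimize import least_squares
from scipy.spatial.transform import Rotation as R
CAL={'side':dict(fx=481.43787842469675,cx=316.2741267667821,cy=202.78055542685942,M=np.array([[0.85481398,-0.51890322,-0.00570094,-0.38985627],[0.38700781,0.63014067,0.67316246,-0.31658412],[-0.34571378,-0.57763499,0.73947265,-1.10592866]])),
'top':dict(fx=471.8553482489003,cx=311.4786208978501,cy=200.41341932733724,M=np.array([[0.02094926,-0.99963562,-0.01702199,0.06105823],[0.99189272,0.01864651,0.12570256,-0.50581685],[-0.12533935,-0.01951736,0.99192193,-1.1912036]]))}
def proj(n,P):
    c=CAL[n];P=np.atleast_2d(P);X=P@c['M'][:,:3].T+c['M'][:,3]
    return np.c_[c['cx']+c['fx']*X[:,0]/-X[:,2], c['cy']+c['fx']*-X[:,1]/-X[:,2]]
def ray(n,px):
    c=CAL[n];A=c['M'][:,:3];C=-A.T@c['M'][:,3]
    d=A.T@np.array([(px[0]-c['cx'])/c['fx'],-(px[1]-c['cy'])/c['fx'],-1]);return C,d
def onz(n,px,z):
    C,d=ray(n,px);return C+d*(z-C[2])/d[2]
def tri(ps,pt):
    f=lambda X:np.r_[proj('side',X)[0]-ps,proj('top',X)[0]-pt]
    s=least_squares(f,[.5,0,.1]);return s.x,np.abs(s.fun).max()
E
python3 - <<'E'
from h import *
from rig import robot,cams,nets
for n in ("side","top"):
    c=cams.camera(n); img=c["img"][:,:,::-1].copy()
    for nm in ["cabinet","door","door_handle","saucer_in","pot_center","toggle","toggle_tip","switchbox","dibber","funnel","spoon"]:
        try: r=nets.outline_of(c,nm)
        except Exception as e: print(n,nm,e); continue
        for d in r[:4]:
            ys,xs=np.where(d['region'])
            print(n,nm,round(d['conf'],2),np.round(d['pixel'],1),(xs.min(),xs.max(),ys.min(),ys.max(),len(xs)) if len(xs) else None)
for n,(x,y,w,h),s in (("side",(330,50,300,330),1.8),("top",(265,10,350,170),2.2)):
    c=cv2.imread(f"pics/{n}0.png")[y:y+h,x:x+w]; cv2.imwrite(f"pics/{n}0z.png",cv2.resize(c,None,fx=s,fy=s,interpolation=cv2.INTER_CUBIC))
for n,(x,y,w,h),s in (("side",(160,120,180,150),4),("top",(140,130,180,150),4)):
    c=cv2.imread(f"pics/{n}0.png")[y:y+h,x:x+w]; cv2.imwrite(f"pics/{n}0s.png",cv2.resize(c,None,fx=s,fy=s,interpolation=cv2.INTER_CUBIC))
E
```

```text
side cabinet 0.89 [461.  215.9] (np.int64(339), np.int64(623), np.int64(59), np.int64(377), 50389)
side door 0.73 [384.5 184. ] (np.int64(346), np.int64(434), np.int64(99), np.int64(280), 8446)
side door_handle 0.56 [383.6 186. ] (np.int64(346), np.int64(434), np.int64(96), np.int64(280), 8684)
side saucer_in 0.65 [259.3 165.3] (np.int64(257), np.int64(261), np.int64(162), np.int64(171), 37)
side pot_center 0.84 [395.  366.8] (np.int64(380), np.int64(412), np.int64(345), np.int64(385), 1069)
side toggle 0.53 [205.5 205.5] (np.int64(201), np.int64(208), np.int64(197), np.int64(210), 78)
side toggle 0.48 [269.2 141.5] (np.int64(240), np.int64(296), np.int64(125), np.int64(152), 388)
side toggle_tip 0.63 [204. 203.] (np.int64(201), np.int64(207), np.int64(198), np.int64(209), 59)
side toggle_tip 0.54 [257.3 164.1] (np.int64(257), np.int64(261), np.int64(162), np.int64(172), 42)
side switchbox 0.79 [284.2 216. ] (np.int64(274), np.int64(299), np.int64(200), np.int64(231), 646)
side switchbox 0.78 [206.4 215.8] (np.int64(173), np.int64(241), np.int64(185), np.int64(255), 2915)
side switch
[... 957 characters left out ...]
nt64(242), 677)
top toggle_tip 0.39 [246.7 297.7] (np.int64(239), np.int64(251), np.int64(297), np.int64(304), 80)
top switchbox 0.89 [241.3 302.2] (np.int64(204), np.int64(278), np.int64(267), np.int64(323), 3435)
top switchbox 0.79 [279.  222.2] (np.int64(260), np.int64(296), np.int64(207), np.int64(237), 766)
top switchbox 0.57 [217.4 221.6] (np.int64(188), np.int64(242), np.int64(200), np.int64(238), 1668)
top dibber 0.91 [346.  208.4] (np.int64(332), np.int64(369), np.int64(187), np.int64(260), 854)
top funnel 0.92 [207.9 160.7] (np.int64(192), np.int64(224), np.int64(144), np.int64(176), 842)
top spoon 0.77 [161.9 175.8] (np.int64(153), np.int64(171), np.int64(141), np.int64(214), 590)
```

View pics/side0z.png

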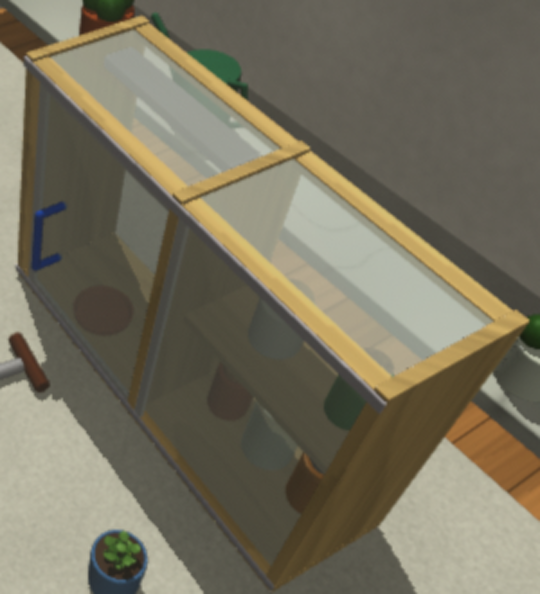

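View pics/top0z.png

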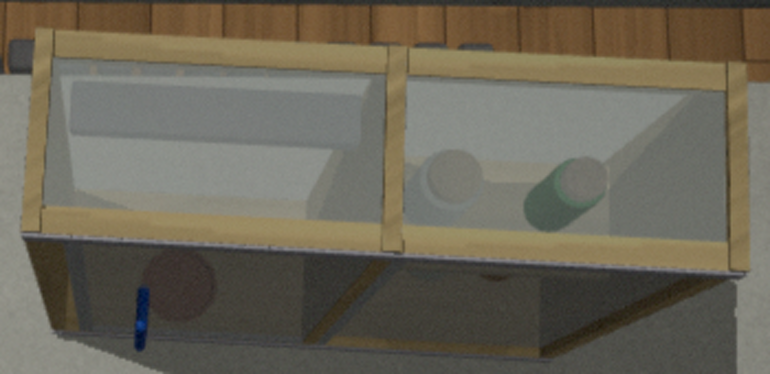

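View pics/side0s.png

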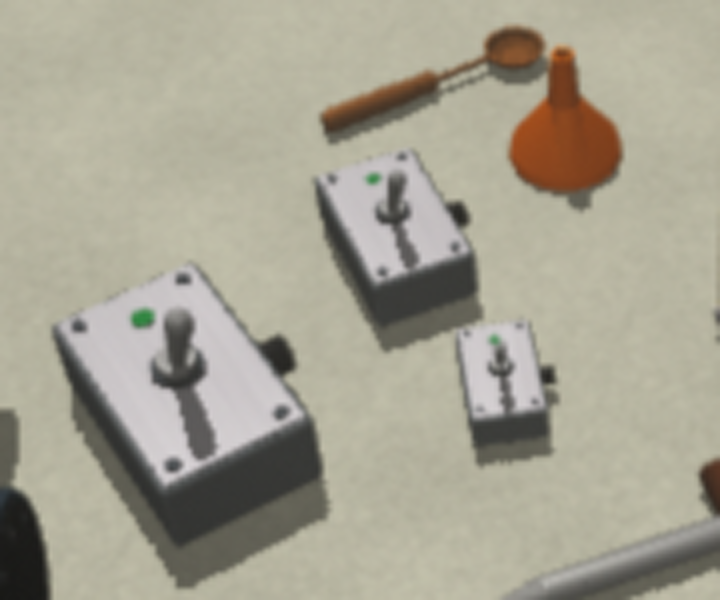

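View pics/top0s.png

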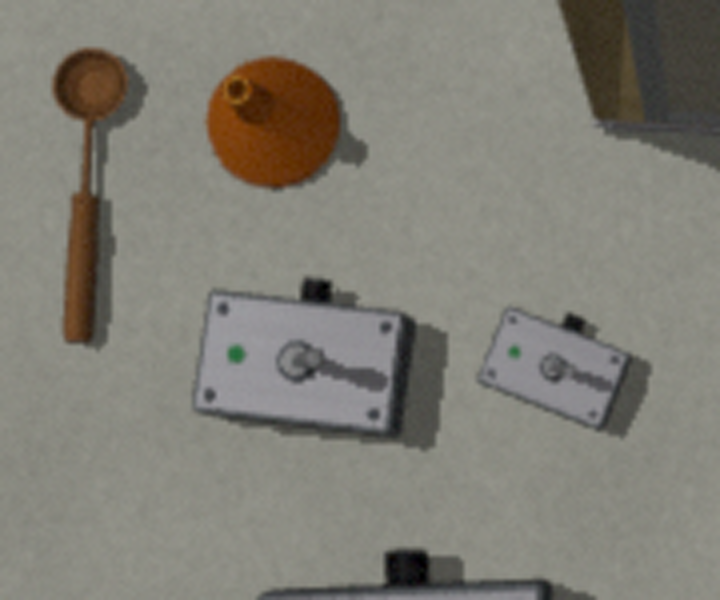

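```bash
cat > fit.py <<'E'
from h import *
S=lambda a:np.array(a)/1.8+[330,50]
T=lambda a:np.array(a)/2.2+[265,10]
L=[('side',(-.09,.3,.41),S((25,57))),('side',(.09,.3,.41),S((145,17))),('side',(.09,-.3,.41),S((525,315))),('side',(-.09,-.3,.41),S((383,402))),
('side',(-.09,.3,0),S((20,268))),('side',(-.09,-.3,0),S((272,585))),('side',(.09,-.3,0),S((380,525))),
('top',(.09,.3,.41),T((38,28))),('top',(.09,-.3,.41),T((747,62))),('top',(-.09,-.3,.41),T((745,270))),('top',(-.09,.3,.41),T((22,233))),
('top',(-.09,.3,0),T((57,332))),('top',(-.09,-.3,0),T((545,357)))]
def W(p,l):
    c,s=np.cos(p[2]),np.sin(p[2]);l=np.atleast_2d(l);return np.c_[p[0]+c*l[:,0]-s*l[:,1],p[1]+s*l[:,0]+c*l[:,1],l[:,2]]
def f(p): return np.concatenate([proj(n,W(p,l))[0]-x for n,l,x in L])
s=least_squares(f,[.7,-.2,0],loss='soft_l1',f_scale=1.5)
print(s.x);print(np.round(f(s.x).reshape(-1,2),1))
# switchbox
U=lambda a:np.array(a)/4+[140,130]; V=lambda a:np.array(a)/4+[160,120]
LS=[('top',(.04,.065,.045),U((211,290))),('top',(.04,-.065,.045),U((413,313))),('top',(-.04,-.065,.045),U((397,437))),('top',(-.04,.065,.045),U((193,410))),
('side',(.04,.065,.045),V((412,150))),('side',(.04,-.065,.045),V((472,250))),('side',(-.04,-.065,.045),V((375,285))),('side',(-.04,.065,.045),V((315,180)))]
g=lambda p:np.concatenate([proj(n,W(p,l))[0]-x for n,l,x in LS])
b=least_squares(g,[.5,.2,0]);print('box',b.x);print(np.round(g(b.x).reshape(-1,2),1))
tip=W(b.x,(0,-.061*np.sin(.42),.048+.061*np.cos(.42)))
print('tip',tip,proj('top',tip),U((320,360)),proj('side',tip),V((398,175)))
# handle: bar centre ends
for d in (0,.04):pass
# handle bar side: crop (38,212)-(38,268); top (141,290..348)
print('handle', [tri(S(a),T(b)) for a,b in (((39,213),(141,347)),)])
E
python3 fit.py
python3 - <<'E'
import cv2
for n,(x,y,w,h),s in (("side",(335,90,80,140),6/1.5),("top",(280,110,120,70),6),("side",(370,330,60,60),8),("top",(450,200,60,60),8)):
    c=cv2.imread(f"pics/{n}0.png")[y:y+h,x:x+w]; cv2.imwrite(f"pics/{n}_{x}.png",cv2.resize(c,None,fx=s,fy=s,interpolation=cv2.INTER_CUBIC))
E
```

```text
[ 0.69148757 -0.16806118 -0.04155835]
[[-0.1 -3.2]
 [-2.3 -1.9]
 [ 2.9  2.1]
 [ 3.1 -2.1]
 [-2.5  1.7]
 [-1.   3.9]
 [-0.6 -0.4]
 [-1.2 -0.9]
 [ 0.1  0. ]
 [ 2.5  0.2]
 [-0.9 -1.4]
 [-2.2  0.2]
 [ 0.6  1.9]]
box [ 0.44727648  0.31458197 -0.09851485]
[[ 0.5 -0.7]
 [-0.1 -0.5]
 [-0.4 -0.5]
 [ 0.3  0.2]
 [-0.5 -1.3]
 [ 1.   1.2]
 [-0.9  1.3]
 [-1.3 -0.9]]
tip [[0.44483004 0.28982919 0.10369843]] [[220.73513426 219.35475036]] [220. 220.] [[259.02196606 164.2755233 ]] [259.5  163.75]
handle [(array([0.55870573, 0.02643831, 0.24159508]), np.float64(4.6007881232922045))]
```

View pics/side_335.png

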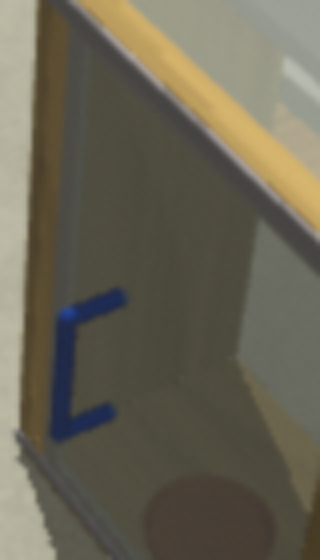

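View pics/top_280.png

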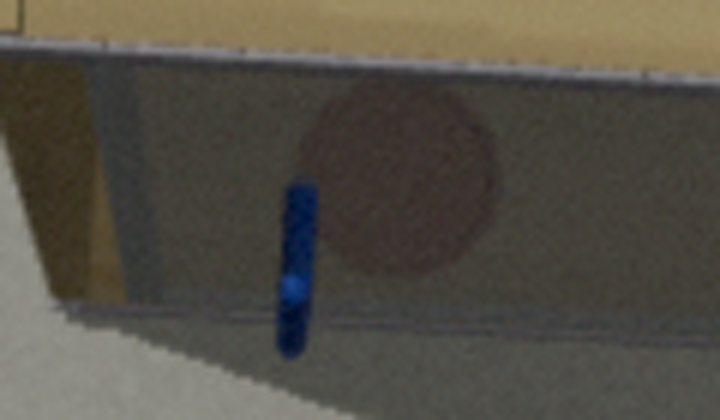

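View pics/side_370.png

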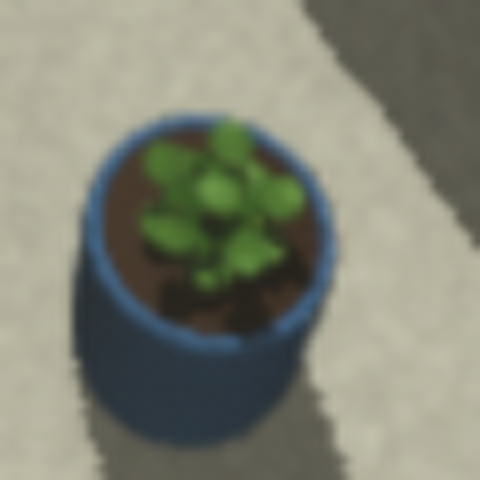

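View pics/top_450.png

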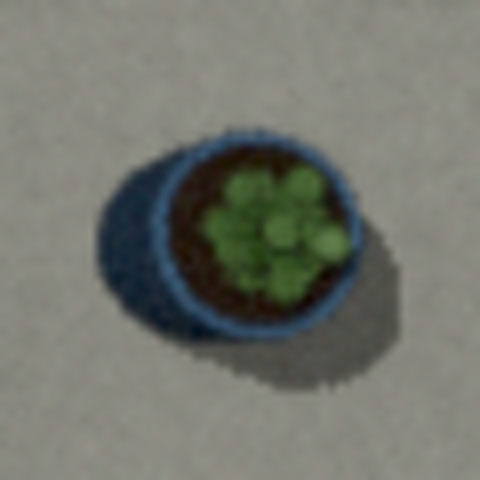

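```bash
cat > ov.py <<'E'
import sys
from fit import *
p=s.x
def draw(n,box,sc,out,p):
    x,y,w,h=box;c=cv2.resize(cv2.imread(f"pics/{n}0.png")[y:y+h,x:x+w],None,fx=sc,fy=sc,interpolation=cv2.INTER_CUBIC)
    t=lambda P:tuple(int(v) for v in np.round((proj(n,W(p,P))[0]-[x,y]+.5)*sc))
    k=[(a,b,z) for a in(-.09,.09) for b in(-.3,.3) for z in(0,.41)]
    for i in range(8):
        for j in range(i):
            if sum(u!=v for u,v in zip(k[i],k[j]))==1: cv2.line(c,t(k[i]),t(k[j]),(0,0,255),1)
    cv2.imwrite(out,c)
draw('side',(330,50,300,330),1.8,'pics/ov_s.png',p);draw('top',(265,10,350,170),2.2,'pics/ov_t.png',p)
E
python3 ov.py >/dev/null; python3 -c "
from h import *
print(tri((351.75,168.5),(328.8,157.8)),tri((350.75,198.5),(328.3,167.8)))"
```

```text
(array([0.57462223, 0.03091604, 0.23243559]), np.float64(0.3391534279050461)) (array([0.57454474, 0.02938125, 0.12788102]), np.float64(1.0066978894250838))
```

View pics/ov_s.png

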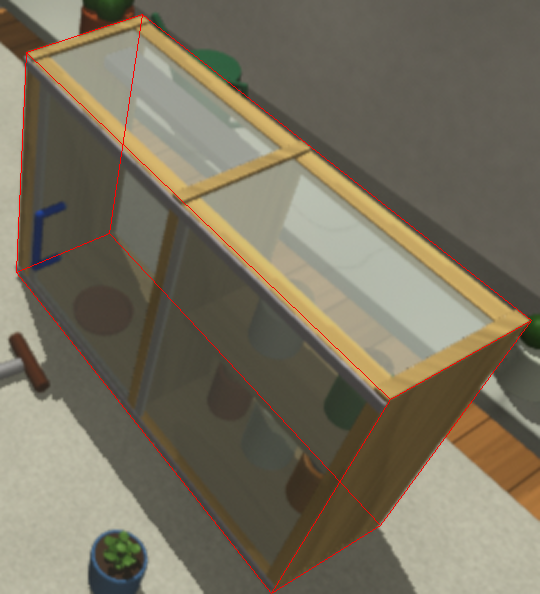

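View pics/ov_t.png

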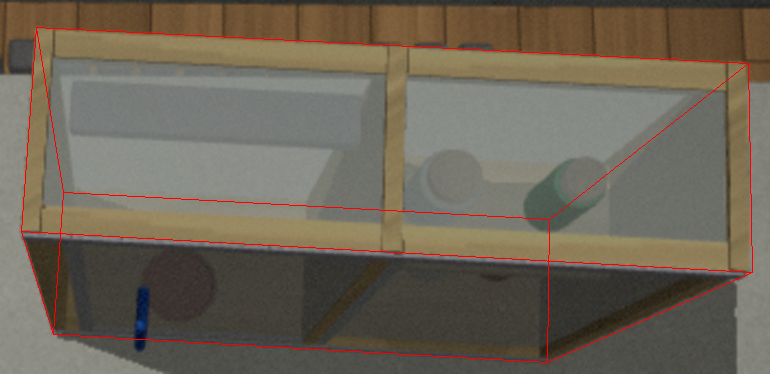

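```bash
cat >> h.py <<'E'
CAB=np.array([ 0.69148757,-0.16806118,-0.04155835]); BOX=np.array([0.44727648,0.31458197,-0.09851485])
def W(p,l):
    c,s=np.cos(p[2]),np.sin(p[2]);l=np.atleast_2d(l);return np.c_[p[0]+c*l[:,0]-s*l[:,1],p[1]+s*l[:,0]+c*l[:,1],l[:,2]]
def Loc(p,w):
    c,s=np.cos(p[2]),np.sin(p[2]);d=np.array(w[:2])-p[:2];return np.array([c*d[0]+s*d[1],-s*d[0]+c*d[1],w[2]])
E
python3 - <<'E'
from h import *
for t,a,b in (('handle top',(351.75,168.5),(328.8,157.8)),('handle bot',(350.75,198.5),(328.3,167.8))):
    x,r=tri(np.array(a),np.array(b)); print(t,x,r,Loc(CAB,x))
sa=np.array((210,532))/4+[335,90]; st=np.array((399,178))/6+[280,110]
x,r=tri(sa,st);print('saucer',x,r,Loc(CAB,x)); print(onz('side',sa,.03),onz('top',st,.03), Loc(CAB,onz('side',sa,.03)),Loc(CAB,onz('top',st,.03)))
# pot rim centre z=.07
a=np.array((211,232))/8+[370,330]; b=np.array((257,236))/8+[450,200]
print('pot rim',tri(a,b),onz('side',a,.07),onz('top',b,.07))
# funnel, dibber bounds, large box bat
for nm,s,t in (('bigtip',np.array((178,318))/4+[160,120],(239,298)),('smalltip',np.array((500,348))/4+[160,120],np.array((553,368))/4+[140,130]),('funneltip',np.array((563,52))/4+[160,120],np.array((237,90))/4+[140,130])):
    print(nm,tri(np.array(s),np.array(t)))
E
```

```text
handle top [0.57462223 0.03091604 0.23243559] 0.3391534279050461 [-0.12503122  0.19395009  0.23243559]
handle bot [0.57454474 0.02938125 0.12788102] 1.0066978894250838 [-0.12504488  0.1924134   0.12788102]
saucer [ 0.67130699 -0.01867616  0.0197123 ] 0.23209437509058262 [-0.02636956  0.1484176   0.0197123 ]
[ 0.66586395 -0.02519607  0.03      ] [ 0.66805461 -0.01785576  0.03      ] [-0.03153703  0.14167719  0.03      ] [-0.02965322  0.14910217  0.03      ]
pot rim (array([ 0.43560635, -0.35452757,  0.06935808]), np.float64(0.198914861529488)) [ 0.43573857 -0.35484622  0.07      ] [ 0.43506211 -0.35405742  0.07      ]
bigtip (array([0.25943583, 0.23573163, 0.1129921 ]), np.float64(0.4838321132431531))
smalltip (array([0.44707138, 0.15314102, 0.05235614]), np.float64(0.8616041380184924))
funneltip (array([0.61252278, 0.35117338, 0.10023522]), np.float64(0.8053357358505195))
```

Call:
{"api": "play_rows", "payload": {
  "commands": [
    {"z": -50},
    {"z": -50},
    {"z": -50},
    {"z": -50}
  ],
  "grip": 0.4
}}

```text
invalid input
```

Call:
{"api": "play_rows", "payload": {
  "commands": [
    {"x": 0,"y": 0,"z": -50,"spin": 0},
    {"x": 0,"y": 0,"z": -50,"spin": 0},
    {"x": 0,"y": 0,"z": -50,"spin": 0},
    {"x": 0,"y": 0,"z": -50,"spin": 0}
  ],
  "grip": 0.4
}}

```text
time: 1.7
position: [0.1809, 0.5936, 0.3925]
tool_rot: [0.148, 0.989, -0.011, -0.004]
ft_force: [0.6, 0.7, -0.2]
grip_width: 0.0625
```

Call:
{"api": "play_rows", "payload": {
  "commands": [
    {"x": -33,"y": -30,"z": -8,"spin": 0},
    {"x": -33,"y": -30,"z": -8,"spin": 0},
    {"x": -33,"y": -30,"z": -8,"spin": 0},
    {"x": -33,"y": -30,"z": -8,"spin": 0},
    {"x": -33,"y": -30,"z": -8,"spin": 0},
    {"x": -33,"y": -30,"z": -8,"spin": 0},
    {"x": -33,"y": -30,"z": -8,"spin": 0},
    {"x": -33,"y": -30,"z": -8,"spin": 0}
  ]
}}

```text
time: 2.5
position: [0.3687, 0.2854, 0.4708]
tool_rot: [0.142, 0.99, -0.0, 0.002]
ft_force: [0.7, 1.1, -0.6]
grip_width: 0.035
```

Call:
{"api": "play_rows", "payload": {
  "commands": [
    {"x": -33,"y": -30,"z": -8,"spin": 0},
    {"x": -33,"y": -30,"z": -8,"spin": 0},
    {"x": -33,"y": -30,"z": -8,"spin": 0},
    {"x": -33,"y": -30,"z": -8,"spin": -0.06},
    {"x": -33,"y": -30,"z": -8,"spin": -0.06},
    {"x": -33,"y": -30,"z": -8,"spin": -0.06},
    {"x": 0,"y": 0,"z": -8,"spin": -0.06}
  ]
}}

```text
time: 3.2
position: [0.5198, 0.0465, 0.53]
tool_rot: [0.021, 1.0, -0.0, 0.003]
ft_force: [-0.5, 1.1, -1.0]
grip_width: 0.0347
```

```bash
cat > st.py <<'E'
from h import *
from rig import robot
o=robot.get_obs()
M=R.from_quat(o['tool_rot']).as_matrix()
print('t',round(o['time'],2),'q',np.round(o['q'],3),'sum',round(o['q'][[1,2,4]].sum(),3));print('p',np.round(o['position'],4),'loc',np.round(Loc(CAB,o['position']),4),'w',round(o['grip_width'],4))
print('axes x,y,z',np.round(M.T,3).tolist(),'tilt deg',np.round(np.degrees(np.arccos(-M[2,2])),1))
print('F',np.round(o['ft_force'],1))
open('log.txt','a').write(repr(list(o['q'])+list(o['position'])+list(o['tool_rot']))+'\n')
E
python3 st.py
```

```text
t 3.2 q [-0.125  0.171  1.1    0.     1.865 -1.653] sum 3.135
p [0.5198 0.0465 0.53  ] loc [-0.1805  0.2072  0.53  ] w 0.0347
axes x,y,z [[-0.999, 0.043, -0.006], [0.043, 0.999, -0.0], [0.006, -0.001, -1.0]] tilt deg 0.4
F [-0.5  1.1 -1. ]
```

Call:
{"api": "play_rows", "payload": {
  "commands": [
    {"x": -40,"y": 0,"z": 0,"spin": 0},
    {"x": -40,"y": 0,"z": 0,"spin": 0},
    {"x": -40,"y": 0,"z": 0,"spin": 0},
    {"x": -40,"y": 0,"z": 0,"spin": 0},
    {"x": -40,"y": 0,"z": 0,"spin": 0},
    {"x": -40,"y": 0,"z": 0,"spin": 0}
  ]
}}

```text
time: 3.8
position: [0.7629, 0.0328, 0.5382]
tool_rot: [0.023, 1.0, -0.001, 0.007]
ft_force: [1.6, 0.1, 0.1]
grip_width: 0.0349
```

```bash
python3 st.py
```

```text
t 3.8 q [-0.103  0.671  0.282 -0.     2.175 -1.627] sum 3.128
p [0.7629 0.0328 0.5382] loc [0.063  0.2037 0.5382] w 0.0349
axes x,y,z [[-0.999, 0.047, -0.014], [0.047, 0.999, -0.001], [0.014, -0.001, -1.0]] tilt deg 0.8
F [1.6 0.1 0.1]
```

Call:
{"api": "play_rows", "payload": {
  "commands": [
    {"x": -40,"y": 0,"z": 0,"spin": 0},
    {"x": -40,"y": 0,"z": 0,"spin": 0},
    {"x": -40,"y": 0,"z": 0,"spin": 0}
  ]
}}

```text
time: 4.1
position: [0.8248, 0.0246, 0.4842]
tool_rot: [0.023, 0.999, 0.002, 0.026]
ft_force: [0.7, -0.4, 1.0]
grip_width: 0.0347
```

```bash
python3 st.py
```

```text
t 4.1 q [-0.108  0.772  0.22   0.009  2.099 -1.627] sum 3.091
p [0.8248 0.0246 0.4842] loc [0.1252 0.198  0.4842] w 0.0347
axes x,y,z [[-0.998, 0.047, -0.051], [0.047, 0.999, 0.005], [0.051, 0.002, -0.999]] tilt deg 2.9
F [ 0.7 -0.4  1. ]
```

Call:
{"api": "play_rows", "payload": {
  "commands": [
    {"x": -50,"y": 0,"z": -30,"spin": 0},
    {"x": -50,"y": 0,"z": -30,"spin": 0},
    {"x": -50,"y": 0,"z": -30,"spin": 0}
  ]
}}

```text
time: 4.4
position: [0.8477, 0.0153, 0.4951]
tool_rot: [0.023, 0.997, 0.004, 0.068]
ft_force: [0.1, -0.1, 0.8]
grip_width: 0.0352
```

```bash
python3 st.py
```

```text
t 4.4 q [-0.122  0.763  0.218  0.025  2.026 -1.633] sum 3.007
p [0.8477 0.0153 0.4951] loc [0.1485 0.1897 0.4951] w 0.0352
axes x,y,z [[-0.99, 0.047, -0.136], [0.046, 0.999, 0.012], [0.136, 0.006, -0.991]] tilt deg 7.8
F [ 0.1 -0.1  0.8]
```

```bash
awk -F, '{print $3}' log.txt
```

```text
np.float64(1.099984419143927)
 np.float64(0.2818557060839943)
 np.float64(0.2196668113280582)
 np.float64(0.21833309725790828)
```

```bash
cat > kin.py <<'E'
from h import *
import re
rows=[[float(v) for v in re.findall(r'-?\d+\.\d+(?:e-?\d+)?',l.replace('float64',''))] for l in open('log.txt')]
D=np.array(rows)
D=np.vstack([[1.0955,.52847,1.43391,0,1.1814,-.17849,.1823858,.59696904,.19657034,.147845,.98901,-.001034,-.000339],D])
def fk(q,k):
    r0,h,L1,L2,e,d,o=k
    Rz=R.from_euler('z',q[0])
    # planar rot about y axis (towards +x)
    A=Rz*R.from_euler('y',q[1]); B=A*R.from_euler('y',q[2]); C=B*R.from_euler('z',q[3]); 
    E=C*R.from_euler('y',q[4])
    sh=Rz.apply([r0,o,h]); el=sh+A.apply([0,0,L1]); wr=el+B.apply([e,0,L2]); t=wr+E.apply([0,0,d])
    return sh,el,wr,t,E
if __name__=='__main__':
    f=lambda k:np.concatenate([fk(r[:6],k)[3]-r[6:9] for r in D])
    s=least_squares(lambda k:np.r_[f(k),1e-3*(k-[0.05,.3,.4,.4,0,.25,.11])],[0.05,.3,.4,.4,0,.25,.11]);print(np.round(s.x,4));print(np.round(f(s.x).reshape(-1,3)*1000,1))
    for r in D[-2:]: 
        print([np.round(v,3) for v in fk(r[:6],s.x)[:4]]); 
        E=fk(r[:6],s.x)[4]; print((E.inv()*R.from_quat(r[9:13])).as_euler('zyx'), r[5])
E
python3 kin.py
```

```text
[0.     0.2742 0.588  0.3917 0.1141 0.3305 0.111 ]
[[ 0. -0. -0.]
 [ 0.  0.  0.]
 [ 0.  0. -0.]
 [-0.  0. -0.]
 [-0.  0. -0.]]
[array([0.012, 0.11 , 0.274]), array([0.42 , 0.066, 0.695]), array([0.808, 0.024, 0.814]), array([0.825, 0.025, 0.484])]
[-5.66412797e-02 -2.22044605e-16 -2.42861287e-16] -1.6274376065083123
[array([0.014, 0.11 , 0.274]), array([0.417, 0.061, 0.699]), array([0.803, 0.013, 0.822]), array([0.848, 0.015, 0.495])]
[-6.25215682e-02  0.00000000e+00 -2.35922393e-16] -1.6333178950336216
```

```bash
cat > ik.py <<'E'
from kin import *
K=np.array([0.,.2742,.588,.3917,.1141,.3305,.111])
f=lambda k:np.concatenate([fk(r[:6],k)[3]-r[6:9] for r in D])
K=least_squares(lambda k:np.r_[f(k),1e-4*(k-K)],K).x
LO=np.array([-3.08,-.75,.22,-1.43,0,-2.85]);HI=np.array([3.08,2.2,2.44,4.57,2.65,2.85])
def tool(th,head): # z axis: tilt th from down toward heading; y ~ left horizontal
    z=np.array([np.sin(th)*np.cos(head),np.sin(th)*np.sin(head),-np.cos(th)]);y=np.array([-np.sin(head),np.cos(head),0]);return R.from_matrix(np.c_[np.cross(y,z),y,z])
def pose(q):
    *_,t,E=fk(q,K);return t,E*R.from_euler('z',q[5]+np.pi/2)
def ik(p,Rt,q0):
    def g(q):
        t,E=pose(q);return np.r_[(t-p)*5,(E*Rt.inv()).as_rotvec()]
    s=least_squares(g,np.clip(q0,LO+1e-3,HI-1e-3),bounds=(LO,HI));return s.x,np.abs(s.fun).max()
E
cat > chk.py <<'E'
from ik import *
q0=D[-1][:6]
hd=CAB[2]
def gp(g,th,head=hd): return np.array(g)+.0187*tool(th,head).as_matrix()[:,2]
H=W(CAB,(-.125,.193,.185))[0]
tg={'pre':(.45,.03,.3),'handle':H,'handle_open':W(CAB,(-.125,-.082,.185))[0],'potup':(.4356,-.3545,.25),'pot':(.4356,-.3545,.05),'infront':W(CAB,(-.2,.148,.12))[0],'above saucer':W(CAB,(-.029,.148,.09))[0],'saucer':W(CAB,(-.029,.148,.072))[0],'toggle':(.445,.26,.085)}
for th in (30,38,45,52):
    print(th); q=q0
    for n,g in tg.items():
        best=None
        for s in (q,q0,[q0[0]+.8,.3,1.5,0,1.5,-1.57],[q0[0]-.8,.3,1.5,.5,1.5,-1.57],[0,.3,1.5,1,1.5,-2]):
            x,r=ik(gp(g,np.radians(th)),tool(np.radians(th),hd),s)
            if best is None or r<best[1]-1e-4: best=(x,r)
        q,r=best;k=fk(q,K);print(' ',n,np.round(q,2),'res',round(r,4),'wr',np.round(k[2],2),'el',np.round(k[1],2))
E
python3 chk.py
```

```text
30
  pre [-0.26 -0.02  2.1   0.21  0.55 -1.94] res 0.0 wr [0.29 0.04 0.57] el [0.02 0.11 0.86]
  handle [-0.18  0.39  2.    0.29  0.24 -1.98] res 0.0 wr [0.42 0.04 0.45] el [0.24 0.07 0.82]
  handle_open [-0.76  0.44  1.88  0.7   0.53 -2.85] res 0.0068 wr [ 0.41 -0.24  0.46] el [ 0.26 -0.09  0.81]
  potup [-1.07  0.29  1.82  0.49  0.83 -2.85] res 0.086 wr [ 0.31 -0.34  0.54] el [ 0.18 -0.1   0.84]
  pot [-0.98  0.64  1.89  0.49  0.44 -2.85] res 0.2353 wr [ 0.36 -0.34  0.36] el [ 0.29 -0.23  0.74]
  infront [-0.31  0.45  2.18  1.05  0.11 -2.85] res 0.0674 wr [0.36 0.   0.4 ] el [0.28 0.03 0.8 ]
  above saucer [-0.24  0.65  1.85  0.66  0.16 -2.4 ] res 0.0 wr [ 0.51 -0.01  0.36] el [0.37 0.02 0.74]
  saucer [-0.24  0.69  1.85  0.85  0.13 -2.59] res 0.0 wr [ 0.51 -0.01  0.34] el [0.39 0.02 0.73]
  toggle [ 0.46  0.58  2.1  -1.43  0.25  0.31] res 0.0413 wr [0.3  0.27 0.36] el [0.24 0.24 0.77]
38
  pre [-0.29 -0.04  2.21  0.46  0.35 -2.2 ] res 0.0 wr [0.26 0.04 0.55] el [0.01 0.11 0.86]
  handle [-0.18  0.39  2.08  1.17  0.08 -2.85] res 0.0285 wr [0.39 0.04 0.44] el [0.24 0.07 0.82]
  hand
[... 1826 characters left out ...]
en [-0.72  0.41  1.91  0.83  0.41 -2.85] res 0.3067 wr [ 0.41 -0.21  0.46] el [ 0.25 -0.07  0.81]
  potup [-1.08  0.26  1.88  0.66  0.73 -2.85] res 0.3421 wr [ 0.29 -0.32  0.53] el [ 0.17 -0.08  0.84]
  pot [-0.97  0.62  1.91  0.61  0.41 -2.85] res 0.5476 wr [ 0.36 -0.33  0.37] el [ 0.29 -0.22  0.75]
  infront [-0.23  0.42  2.18  1.14  0.   -2.85] res 0.3757 wr [0.36 0.03 0.42] el [0.26 0.05 0.81]
  above saucer [-0.18  0.65  1.87  0.77  0.   -2.44] res 0.2866 wr [0.5  0.02 0.36] el [0.37 0.04 0.74]
  saucer [-0.18  0.68  1.86  0.61  0.   -2.28] res 0.3063 wr [0.51 0.02 0.35] el [0.38 0.04 0.73]
  toggle [ 0.66  0.63  2.03 -1.43  0.57  0.51] res 0.2636 wr [0.27 0.35 0.35] el [0.21 0.3  0.75]
```

```bash
cat > chk2.py <<'E'
from ik import *
q0=D[-1][:6].copy(); q0[5]+=np.pi
def gp(g,T): return np.array(g)+.0187*T.as_matrix()[:,2]
tg={'pre':(.45,.03,.3),'handle':W(CAB,(-.125,.193,.185))[0],'handle_open':W(CAB,(-.125,-.082,.185))[0],'hback':W(CAB,(-.22,-.082,.22))[0],'potup':(.4356,-.3545,.25),'pot':(.4356,-.3545,.05),'potup2':(.4356,-.3545,.16),'infront':W(CAB,(-.2,.148,.12))[0],'above saucer':W(CAB,(-.029,.148,.09))[0],'saucer':W(CAB,(-.029,.148,.072))[0],'toggle':(.445,.26,.085)}
for th in (25,30,34):
  for hd in (CAB[2],-.2):
    print(th,hd); q=q0; T=tool(np.radians(th),hd)*R.from_euler('z',np.pi)
    for n,g in tg.items():
        p1=gp(g,T)
        if n!='pre':
            for a in np.linspace(0.1,1,10): q,r=ik(p0+a*(p1-p0),T,q)
        else: q,r=ik(p1,T,q)
        p0=p1
        k=fk(q,K);print('  %-12s'%n,np.round(q,2),'res',round(r,4),'wr',np.round(k[2],2),'loc',np.round(Loc(CAB,k[2])[0],2))
E
python3 chk2.py
```

```text
25 -0.04155835
  pre          [-0.24  0.01  2.04  0.14  0.67  1.28] res 0.0 wr [0.32 0.04 0.58] loc -0.38
  handle       [-0.17  0.39  1.94  0.15  0.39  1.32] res 0.0 wr [0.44 0.04 0.47] loc -0.26
  handle_open  [-0.73  0.44  1.82  0.5   0.59  0.5 ] res 0.0 wr [ 0.43 -0.24  0.47] loc -0.26
  hback        [-0.88  0.28  1.97  0.54  0.66  0.33] res 0.0 wr [ 0.34 -0.24  0.5 ] loc -0.35
  potup        [-1.1   0.3   1.82  0.51  0.86  0.21] res 0.0 wr [ 0.3  -0.35  0.53] loc -0.38
  pot          [-1.1   0.68  1.98  1.    0.45 -0.39] res 0.0 wr [ 0.3  -0.35  0.33] loc -0.38
  potup2       [-1.1   0.45  1.92  0.65  0.65  0.02] res 0.0 wr [ 0.3  -0.35  0.44] loc -0.38
  infront      [-0.33  0.46  2.18  0.98  0.14  0.33] res 0.0 wr [ 0.37 -0.01  0.4 ] loc -0.33
  above saucer [-0.23  0.65  1.78  0.28  0.3   1.13] res 0.0 wr [ 0.54 -0.01  0.37] loc -0.16
  saucer       [-0.23  0.68  1.79  0.32  0.26  1.09] res 0.0 wr [ 0.54 -0.01  0.35] loc -0.16
  toggle       [ 0.41  0.56  2.07 -0.87  0.22  2.85] res 0.0356 wr [0.33 0.26 0.37] loc -0.38
25 -0.2
  pre          [-0.17  0.02  2.03 -0.02  0.66  1.
[... 4384 characters left out ...]
94  0.47  0.06] res 0.0 wr [ 0.3  -0.21  0.48] loc -0.39
  potup        [-1.15  0.28  1.96  0.79  0.7   0.06] res 0.0 wr [ 0.26 -0.32  0.51] loc -0.42
  pot          [-1.15  0.72  2.11  1.69  0.48 -0.99] res 0.0 wr [ 0.26 -0.32  0.31] loc -0.42
  potup2       [-1.15  0.46  2.05  1.1   0.53 -0.33] res 0.0 wr [ 0.26 -0.32  0.42] loc -0.42
  infront      [-0.28  0.51  2.3   2.98  0.27 -1.48] res 0.0 wr [0.33 0.02 0.38] loc -0.37
  above saucer [-0.19  0.66  1.89  4.04  0.   -2.46] res 0.0 wr [0.5  0.02 0.35] loc -0.2
  saucer       [-0.19  0.7   1.89  3.23  0.04 -1.65] res 0.0 wr [0.5  0.02 0.33] loc -0.2
  toggle       [ 0.54  0.63  2.13  4.52  0.39 -2.29] res 0.0 wr [0.27 0.29 0.34] loc -0.44
```

```bash
python3 - <<'E'
from rig import cams
import cv2
for n in ("side","top"): cv2.imwrite(f"pics/{n}1.png",cams.camera(n)["img"][:,:,::-1])
E
```

```text
(no output)
```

View pics/side1.png

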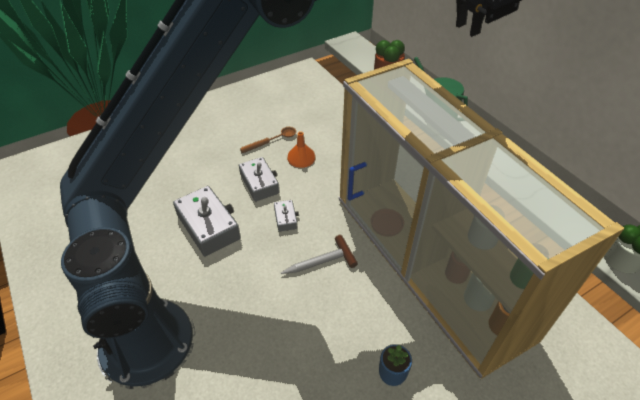

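View pics/top1.png

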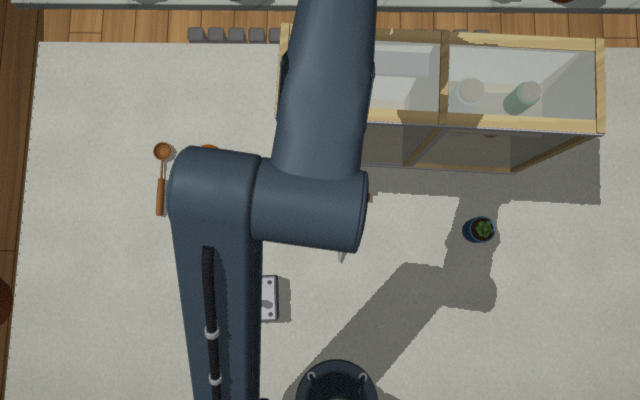

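Call:
{"api": "play_rows", "payload": {
  "commands": [
    {"x": -50,"y": 0,"z": -20,"spin": 0},
    {"x": -50,"y": 0,"z": -20,"spin": 0},
    {"x": -50,"y": 0,"z": -15,"spin": 0},
    {"x": -50,"y": 0,"z": -10,"spin": 0}
  ]
}}

```text
time: 4.9
position: [0.8888, 0.0056, 0.5111]
tool_rot: [0.023, 0.99, 0.006, 0.138]
ft_force: [-0.5, -1.2, -0.5]
grip_width: 0.0348
```

```bash
python3 st.py
```

```text
t 4.9 q [-0.135  0.754  0.218  0.044  1.895 -1.639] sum 2.867
p [0.8888 0.0056 0.5111] loc [0.1899 0.1817 0.5111] w 0.0348
axes x,y,z [[-0.961, 0.047, -0.273], [0.044, 0.999, 0.018], [0.274, 0.005, -0.962]] tilt deg 15.9
F [-0.5 -1.2 -0.5]
```

Call:
{"api": "play_rows", "payload": {
  "commands": [
    {"x": -50,"y": 0,"z": -8,"spin": 0},
    {"x": -50,"y": 0,"z": -6,"spin": 0},
    {"x": -50,"y": 0,"z": -3,"spin": 0},
    {"x": -50,"y": 0,"z": 0,"spin": 0},
    {"x": -50,"y": 0,"z": 0,"spin": 0}
  ]
}}

```text
time: 5.4
position: [0.9554, -0.0053, 0.5134]
tool_rot: [0.022, 0.974, 0.007, 0.224]
ft_force: [0.5, 1.4, 0.1]
grip_width: 0.0349
```

```bash
python3 st.py
```

```text
t 5.4 q [-0.145  0.777  0.218  0.067  1.697 -1.646] sum 2.693
p [ 0.9554 -0.0053  0.5134] loc [0.2569 0.1736 0.5134] w 0.0349
axes x,y,z [[-0.898, 0.047, -0.437], [0.04, 0.999, 0.024], [0.438, 0.004, -0.899]] tilt deg 25.9
F [0.5 1.4 0.1]
```

Call:
{"api": "play_rows", "payload": {
  "commands": [
    {"x": 44,"y": 0,"z": -21,"spin": 0},
    {"x": 44,"y": 0,"z": -21,"spin": 0},
    {"x": 44,"y": 0,"z": -21,"spin": 0},
    {"x": 44,"y": 0,"z": -21,"spin": 0},
    {"x": 44,"y": 0,"z": -21,"spin": 0},
    {"x": 44,"y": 0,"z": -21,"spin": 0},
    {"x": 44,"y": 0,"z": -21,"spin": 0},
    {"x": 44,"y": 0,"z": -21,"spin": 0}
  ]
}}

```text
time: 6.2
position: [0.5747, 0.0088, 0.504]
tool_rot: [0.023, 0.973, 0.006, 0.228]
ft_force: [0.3, -0.4, 1.9]
grip_width: 0.0351
```

```bash
python3 st.py
```

```text
t 6.2 q [-0.243  0.017  1.422  0.114  1.256 -1.778] sum 2.696
p [0.5747 0.0088 0.504 ] loc [-0.124   0.1719  0.504 ] w 0.0351
axes x,y,z [[-0.895, 0.047, -0.443], [0.041, 0.999, 0.022], [0.444, 0.002, -0.896]] tilt deg 26.3
F [ 0.3 -0.4  1.9]
```

Call:
{"api": "play_rows", "payload": {
  "commands": [
    {"x": 0,"y": 0,"z": 0,"spin": 0.15},
    {"x": 0,"y": 0,"z": 0,"spin": 0.15},
    {"x": 0,"y": 0,"z": 0,"spin": 0.15},
    {"x": 0,"y": 0,"z": 0,"spin": 0.15},
    {"x": 0,"y": 0,"z": 0,"spin": 0.15},
    {"x": 0,"y": 0,"z": 0,"spin": 0.15},
    {"x": 0,"y": 0,"z": 0,"spin": 0.15},
    {"x": 0,"y": 0,"z": 0,"spin": 0.15}
  ]
}}

```text
time: 7.0
position: [0.5631, 0.0118, 0.5227]
tool_rot: [0.569, 0.786, 0.14, 0.198]
ft_force: [-0.0, -0.3, -0.3]
grip_width: 0.0346
```

Call:
{"api": "play_rows", "payload": {
  "commands": [
    {"x": 0,"y": 0,"z": 0,"spin": 0.15},
    {"x": 0,"y": 0,"z": 0,"spin": 0.15},
    {"x": 0,"y": 0,"z": 0,"spin": 0.15},
    {"x": 0,"y": 0,"z": 0,"spin": 0.15},
    {"x": 0,"y": 0,"z": 0,"spin": 0.15},
    {"x": 0,"y": 0,"z": 0,"spin": 0.15},
    {"x": 0,"y": 0,"z": 0,"spin": 0.15},
    {"x": 0,"y": 0,"z": 0,"spin": 0.15}
  ]
}}

```text
time: 7.8
position: [0.5604, 0.0131, 0.5396]
tool_rot: [0.91, 0.326, 0.24, 0.091]
ft_force: [0.4, 0.0, -0.0]
grip_width: 0.0347
```

```bash
python3 st.py
```

```text
t 7.8 q [-0.243 -0.043  1.417  0.116  1.262  0.634] sum 2.635
p [0.5604 0.0131 0.5396] loc [-0.1385  0.1755  0.5396] w 0.0347
axes x,y,z [[0.673, 0.636, 0.377], [0.549, -0.771, 0.322], [0.496, -0.01, -0.868]] tilt deg 29.7
F [ 0.4  0.  -0. ]
```

Call:
{"api": "play_rows", "payload": {
  "commands": [
    {"x": 0,"y": 0,"z": 0,"spin": 0.15},
    {"x": 0,"y": 0,"z": 0,"spin": 0.15},
    {"x": 0,"y": 0,"z": 0,"spin": 0.15},
    {"x": 0,"y": 0,"z": 0,"spin": 0.15},
    {"x": 0,"y": 0,"z": 0,"spin": 0.11}
  ]
}}

```text
time: 8.3
position: [0.5585, 0.0138, 0.5501]
tool_rot: [0.964, -0.014, 0.265, 0.003]
ft_force: [0.3, -0.5, -0.2]
grip_width: 0.0348
```

```bash
python3 st.py
```

```text
t 8.3 q [-0.242 -0.057  1.411  0.116  1.263  1.351] sum 2.617
p [0.5585 0.0138 0.5501] loc [-0.1405  0.1762  0.5501] w 0.0348
axes x,y,z [[0.859, -0.025, 0.512], [-0.028, -1.0, -0.002], [0.511, -0.013, -0.859]] tilt deg 30.8
F [ 0.3 -0.5 -0.2]
```

Call:
{"api": "play_rows", "payload": {
  "commands": [
    {"x": 0,"y": 0,"z": 0,"spin": 0},
    {"x": 0,"y": 0,"z": 0,"spin": 0}
  ]
}}

```text
time: 8.5
position: [0.5578, 0.0141, 0.5535]
tool_rot: [0.963, -0.012, 0.268, 0.004]
ft_force: [0.5, 0.2, 0.2]
grip_width: 0.0345
```

```bash
python3 st.py
```

```text
t 8.5 q [-0.242 -0.061  1.409  0.116  1.263  1.349] sum 2.611
p [0.5578 0.0141 0.5535] loc [-0.1412  0.1765  0.5535] w 0.0345
axes x,y,z [[0.856, -0.022, 0.517], [-0.026, -1.0, 0.001], [0.517, -0.014, -0.856]] tilt deg 31.1
F [0.5 0.2 0.2]
```

```bash
cat > go.py <<'E'
import sys
from h import *
from rig import robot
# args: frame(c|w|b) x y z [step]: target of grasp point
fr=sys.argv[1];t=np.array([float(v) for v in sys.argv[2:5]]);n=float(sys.argv[5]) if len(sys.argv)>5 else 45
if fr=='c': t=W(CAB,t)[0]
if fr=='b': t=W(BOX,t)[0]
o=robot.get_obs();M=R.from_quat(o['tool_rot']).as_matrix();g=o['position']-.0187*M[:,2]
d=M.T@(t-g)*1000;k=int(np.ceil(np.linalg.norm(d)/n))
Fr={'c':CAB,'b':BOX}.get(fr)
print('t',round(o['time'],2),'grasp',np.round(Loc(Fr,g) if Fr is not None else g,4),'world',np.round(g,3),'tilt',round(float(np.degrees(np.arccos(-M[2,2]))),1),'head',np.round(np.arctan2(M[1,2],M[0,2]),3),'yaxis',np.round(M[:,1],3),'w',round(o['grip_width'],4))
print('shift total mm',np.round(d,1),'rows',k,'each',np.round(d/k,1),'F',np.round(o['ft_force'],1),'q',np.round(o['q'],2))
E
python3 go.py c -.21 .193 .2 48
```

```text
t 8.5 grasp [-0.1508  0.1763  0.5695] world [0.548 0.014 0.57 ] tilt 31.1 head -0.027 yaxis [-0.026 -1.     0.001] w 0.0345
shift total mm [-241.4  -17.8  285.9] rows 8 each [-30.2  -2.2  35.7] F [0.5 0.2 0.2] q [-0.24 -0.06  1.41  0.12  1.26  1.35]
```

Call:
{"api": "play_rows", "payload": {
  "commands": [
    {"x": -30,"y": -2,"z": 36,"spin": 0},
    {"x": -30,"y": -2,"z": 36,"spin": 0},
    {"x": -30,"y": -2,"z": 36,"spin": 0},
    {"x": -30,"y": -2,"z": 36,"spin": 0},
    {"x": -30,"y": -2,"z": 36,"spin": 0},
    {"x": -30,"y": -2,"z": 36,"spin": 0},
    {"x": -30,"y": -2,"z": 36,"spin": 0},
    {"x": -30,"y": -2,"z": 36,"spin": 0}
  ],
  "grip": 0.62
}}

```text
time: 9.3
position: [0.5185, 0.0303, 0.2104]
tool_rot: [0.958, -0.0, 0.288, 0.004]
ft_force: [0.4, 1.1, 0.6]
grip_width: 0.0539
```

```bash
python3 go.py c -.125 .193 .185 28; python3 - <<'E'
from rig import cams
import cv2
c=cams.camera("side")["img"][:,:,::-1]; cv2.imwrite("pics/side2.png",c)
c=cams.camera("top")["img"][:,:,::-1]; cv2.imwrite("pics/top2.png",c)
E
```

```text
t 9.3 grasp [-0.1914  0.1907  0.226 ] world [0.508 0.03  0.226] tilt 33.5 head -0.015 yaxis [-0.003 -1.     0.008] w 0.0539
shift total mm [32.7 -0.  70.9] rows 3 each [10.9 -0.  23.6] F [0.4 1.1 0.6] q [-0.24  0.22  2.15  0.57  0.23  0.81]
```

View pics/side2.png

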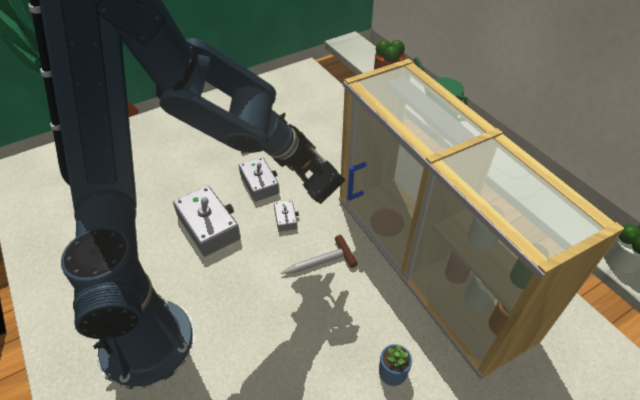

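View pics/top2.png

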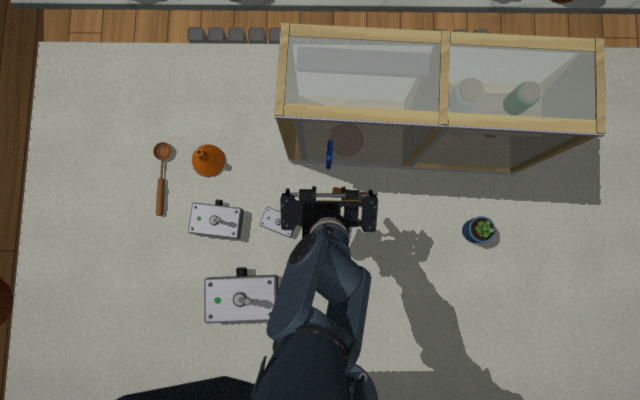

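Call:
{"api": "play_rows", "payload": {
  "commands": [
    {"x": 11,"y": 0,"z": 24,"spin": 0},
    {"x": 11,"y": 0,"z": 24,"spin": 0},
    {"x": 11,"y": 0,"z": 24,"spin": 0}
  ]
}}

```text
time: 9.7
position: [0.5908, 0.0296, 0.1738]
tool_rot: [0.956, 0.0, 0.292, 0.004]
ft_force: [0.6, -0.5, -0.1]
grip_width: 0.0542
```

```bash
python3 go.py c -.125 .193 .185 28; python3 - <<'E'
from rig import cams
import cv2
c=cams.camera("side")["img"][90:240,260:440,::-1]; cv2.imwrite("pics/side3.png",cv2.resize(c,None,fx=4,fy=4))
c=cams.camera("top")["img"][110:260,240:420,::-1]; cv2.imwrite("pics/top3.png",cv2.resize(c,None,fx=4,fy=4))
E
```

```text
t 9.7 grasp [-0.1193  0.193   0.1893] world [0.58  0.03  0.189] tilt 34.0 head -0.014 yaxis [-0.002 -1.     0.008] w 0.0542
shift total mm [-7.2 -0.2  0.4] rows 1 each [-7.2 -0.2  0.4] F [ 0.6 -0.5 -0.1] q [-0.2   0.39  2.04  0.67  0.16  0.74]
```

View pics/side3.png

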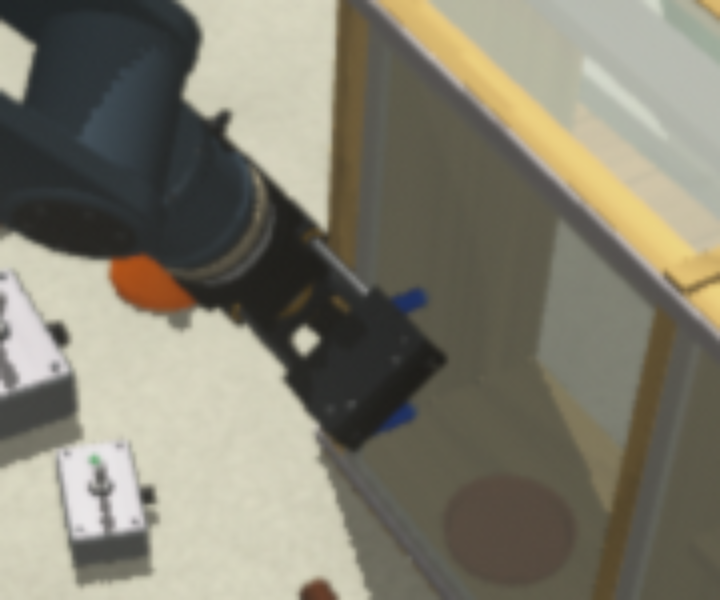

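View pics/top3.png

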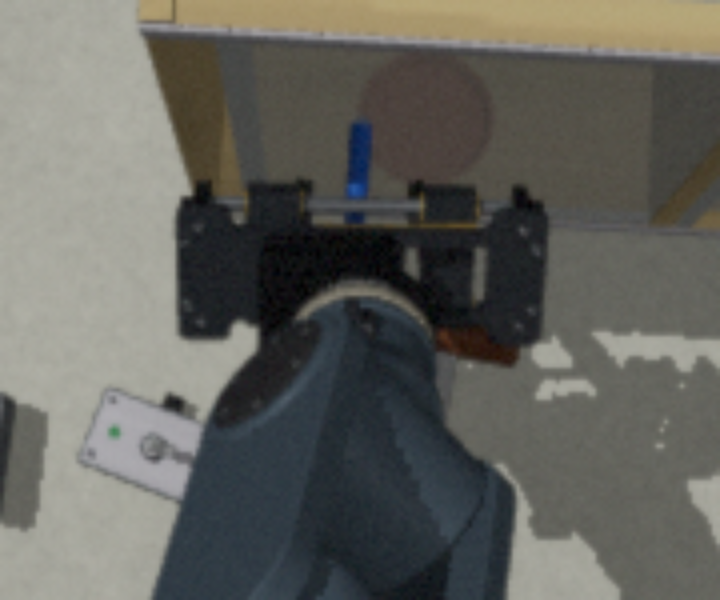

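Call:
{"api": "play_rows", "payload": {
  "commands": [
    {"x": -6,"y": 0,"z": 0,"spin": 0},
    {"x": -1.5,"y": 20,"z": -1,"spin": 0},
    {"x": -2,"y": 45,"z": -1,"spin": 0},
    {"x": -2,"y": 45,"z": -1,"spin": 0},
    {"x": -2,"y": 45,"z": -1,"spin": 0}
  ],
  "grip": 0.25,
  "newtons": 5
}}

```text
time: 10.3
position: [0.5815, -0.1157, 0.1779]
tool_rot: [0.955, 0.014, 0.296, -0.004]
ft_force: [2.5, 4.0, -2.2]
grip_width: 0.0252
```

```bash
python3 go.py c -.125 -.09 .185 45
```

```text
t 10.3 grasp [-0.1226  0.047   0.1933] world [ 0.571 -0.116  0.193] tilt 34.4 head 0.029 yaxis [ 0.03  -1.     0.001] w 0.0252
shift total mm [-14.8 136.4   0. ] rows 4 each [-3.7 34.1  0. ] F [ 2.5  4.  -2.2] q [-0.57  0.39  2.03  1.01  0.39  0.08]
```

Call:
{"api": "play_rows", "payload": {
  "commands": [
    {"x": -4,"y": 40,"z": 0,"spin": 0.02},
    {"x": -4,"y": 40,"z": 0,"spin": 0.02},
    {"x": -3,"y": 30,"z": 0,"spin": 0.02},
    {"x": -2,"y": 15,"z": 0,"spin": 0.01}
  ]
}}

```text
time: 10.7
position: [0.5723, -0.2411, 0.1773]
tool_rot: [0.954, -0.015, 0.299, -0.02]
ft_force: [5.3, 10.3, -3.3]
grip_width: 0.0552
```

```bash
python3 go.py c -.125 -.09 .185 45
```

```text
t 10.7 grasp [-0.1267 -0.0789  0.1926] world [ 0.562 -0.242  0.193] tilt 34.8 head 0.052 yaxis [-0.016 -0.999 -0.048] w 0.0552
shift total mm [-2.8 11.5  6.6] rows 1 each [-2.8 11.5  6.6] F [ 5.3 10.3 -3.3] q [-0.82  0.44  1.92  0.94  0.57  0.02]
```

```bash
python3 - <<'E'
from rig import cams
import cv2
cv2.imwrite("pics/side4.png",cams.camera("side")["img"][:,:,::-1])
c=cams.camera("top")["img"][100:260,280:480,::-1]; cv2.imwrite("pics/top4.png",cv2.resize(c,None,fx=3.5,fy=3.5))
E
```

```text
(no output)
```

View pics/side4.png

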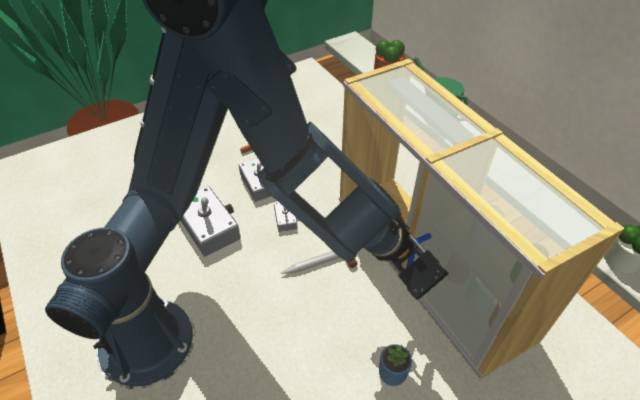

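View pics/top4.png

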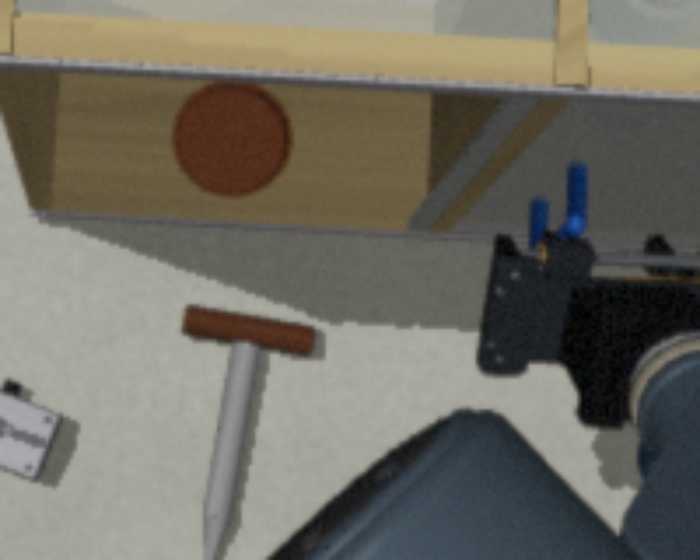

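```bash
python3 - <<'E'
from h import *
print(Loc(CAB,onz('top',(575/3.5+280,222/3.5+100),.232)))
img=cv2.imread('pics/top4.png')
# panel left edge bottom on rail ~ (412,230)
print(Loc(CAB,onz('top',(412/3.5+280,230/3.5+100),.016)))
print('saucer',Loc(CAB,onz('top',(233/3.5+280,138/3.5+100),.03)))
E
```

```text
[-0.12330143 -0.05748255  0.232     ]
[-0.08861432  0.00968586  0.016     ]
saucer [-0.0289995   0.14894847  0.03      ]
```

Call:
{"api": "play_rows", "payload": {
  "commands": [
    {"x": 0,"y": -8,"z": 0,"spin": 0.0},
    {"x": -6,"y": 0,"z": -20,"spin": 0},
    {"x": -10,"y": 0,"z": -48,"spin": 0},
    {"x": -10,"y": 0,"z": -48,"spin": 0}
  ],
  "grip": 1,
  "newtons": 30
}}

```text
time: 11.2
position: [0.4831, -0.2328, 0.2613]
tool_rot: [0.955, -0.011, 0.296, -0.02]
ft_force: [0.2, -2.0, 1.4]
grip_width: 0.0783
```

```bash
python3 go.py w .4356 -.3545 .16 45;  python3 - <<'E'
from rig import cams
import cv2
cv2.imwrite("pics/side5.png",cams.camera("side")["img"][:,:,::-1])
cv2.imwrite("pics/top5.png",cams.camera("top")["img"][:,:,::-1])
E
```

```text
t 11.2 grasp [ 0.4725 -0.2334  0.2767] world [ 0.473 -0.233  0.277] tilt 34.6 head 0.055 yaxis [-0.01  -0.999 -0.045] w 0.0783
shift total mm [-92.4 126.5  71.4] rows 4 each [-23.1  31.6  17.8] F [ 0.2 -2.   1.4] q [-0.98  0.19  1.99  0.76  0.78  0.1 ]
```

View pics/side5.png

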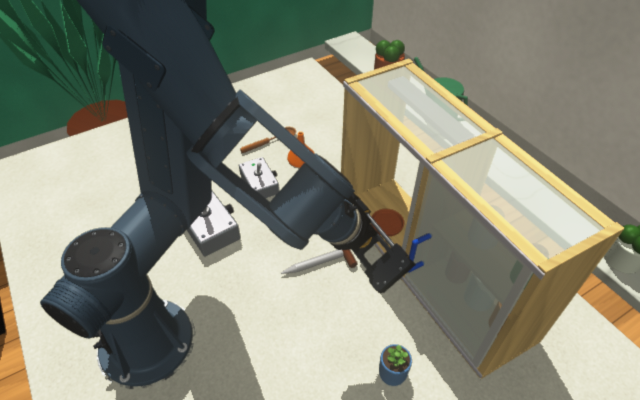

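View pics/top5.png

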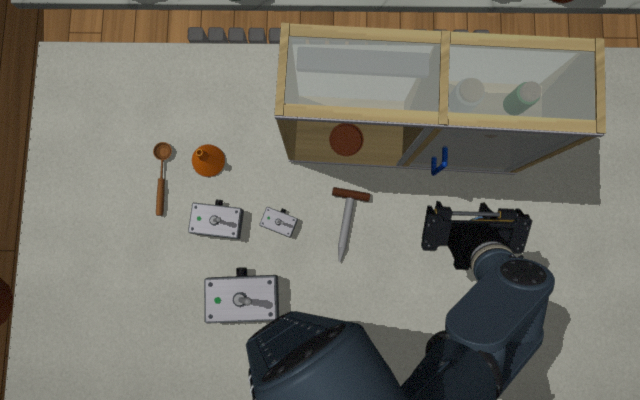

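```bash
python3 go.py w .370 -.358 .152 45
```

```text
t 11.3 grasp [ 0.4724 -0.2353  0.2804] world [ 0.472 -0.235  0.28 ] tilt 34.9 head 0.04 yaxis [-0.013 -0.999 -0.037] w 0.0836
shift total mm [-153.3  128.7   44.1] rows 5 each [-30.7  25.7   8.8] F [ 0.  -0.4 -0.5] q [-0.98  0.18  1.99  0.77  0.78  0.1 ]
```

Call:
{"api": "play_rows", "payload": {
  "commands": [
    {"x": -31,"y": 26,"z": 9,"spin": 0.0},
    {"x": -31,"y": 26,"z": 9,"spin": 0.0},
    {"x": -31,"y": 26,"z": 9,"spin": 0.0},
    {"x": -31,"y": 26,"z": 9,"spin": 0.0},
    {"x": -31,"y": 26,"z": 9,"spin": 0.0}
  ]
}}

```text
time: 11.8
position: [0.3816, -0.3647, 0.1428]
tool_rot: [0.953, -0.002, 0.302, -0.004]
ft_force: [-0.0, -0.3, -0.0]
grip_width: 0.0872
```

```bash
python3 go.py w .4356 -.3545 .053 45;python3 - <<'E'
from rig import cams
import cv2
c=cams.camera("side")["img"][220:400,290:500,::-1]; cv2.imwrite("pics/side6.png",cv2.resize(c,None,fx=3,fy=3))
c=cams.camera("top")["img"][140:320,380:580,::-1]; cv2.imwrite("pics/top6.png",cv2.resize(c,None,fx=3,fy=3))
E
```

```text
t 11.8 grasp [ 0.3709 -0.3648  0.1581] world [ 0.371 -0.365  0.158] tilt 35.1 head 0.011 yaxis [-0.002 -1.    -0.009] w 0.0872
shift total mm [ -7.6  -9.5 123.3] rows 3 each [-2.5 -3.2 41.1] F [-0.  -0.3 -0. ] q [-1.36  0.47  2.06  0.98  0.75 -0.57]
```

View pics/side6.png

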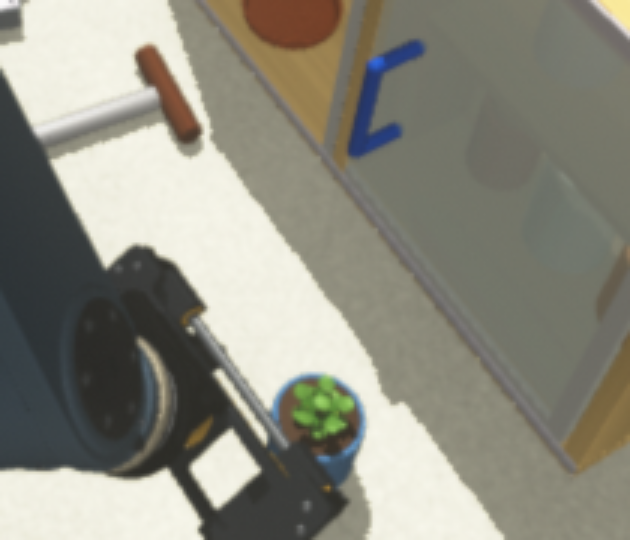

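View pics/top6.png

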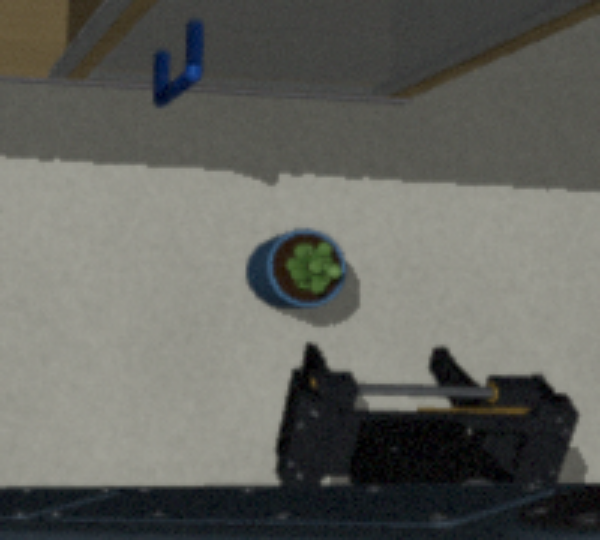

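```bash
python3 - <<'E'
from h import *
P=np.array([.3816,-.3647,.1428])
for d in (.045,-.045): print((proj('top',P+[0,d,0])-[380,140])*3,(proj('side',P+[0,d,0])-[290,220])*3)
E
```

```text
[[295.46738738 330.84913852]] [[233.40701497 366.32419953]]
[[413.17965741 333.27102544]] [[317.69440225 482.04625309]]
```

```bash
python3 go.py w .4356 -.3545 .053 45; python3 - <<'E'
from h import *
from rig import robot
P=robot.get_obs()['position'];print(P)
for d in (.0435,-.0435): print((proj('top',P+[0,d,0])[0]-[380,140])*3,(proj('side',P+[0,d,0])[0]-[290,220])*3)
E
```

```text
t 11.9 grasp [ 0.3694 -0.3679  0.156 ] world [ 0.369 -0.368  0.156] tilt 35.0 head 0.007 yaxis [-0.009 -1.    -0.011] w 0.087
shift total mm [ -5.  -12.8 122.4] rows 3 each [-1.7 -4.3 40.8] F [ 0.7 -0.8  0.2] q [-1.36  0.47  2.05  0.98  0.74 -0.57]
[ 0.38009055 -0.36778969  0.1406816 ]
[300.5798649  332.99452258] [235.35416438 374.5188912 ]
[414.18020609 335.33498259] [316.92971824 486.82751635]
```

```bash
python3 - <<'E'
from h import *
from rig import robot,cams
for n,(x,y,w,h) in (("top",(460,225,110,80)),("side",(330,310,90,85))):
    im=cams.camera(n)["img"][:,:,::-1].copy()
    P=robot.get_obs();M=R.from_quat(P['tool_rot']).as_matrix();
    c=cv2.resize(im[y:y+h,x:x+w],None,fx=7,fy=7,interpolation=cv2.INTER_CUBIC)
    for d in (.0435,-.0435):
      for b in (0,-.0187,-.05):
        u=(proj(n,P['position']+M[:,1]*d+M[:,2]*b)[0]-[x,y]+.5)*7; cv2.circle(c,tuple(int(v) for v in u),4,(0,0,255),-1)
    cv2.imwrite(f"pics/{n}7.png",cv2.convertScaleAbs(c,alpha=1.5,beta=30))
E
```

```text
(no output)
```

View pics/top7.png

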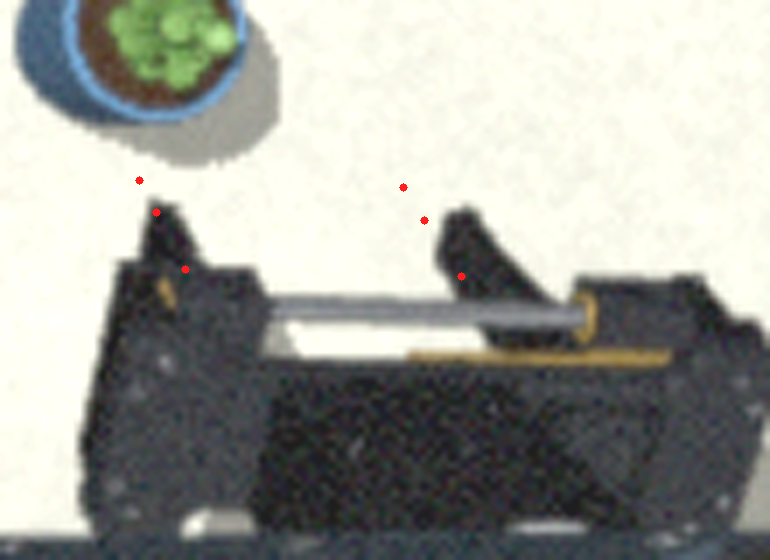

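View pics/side7.png

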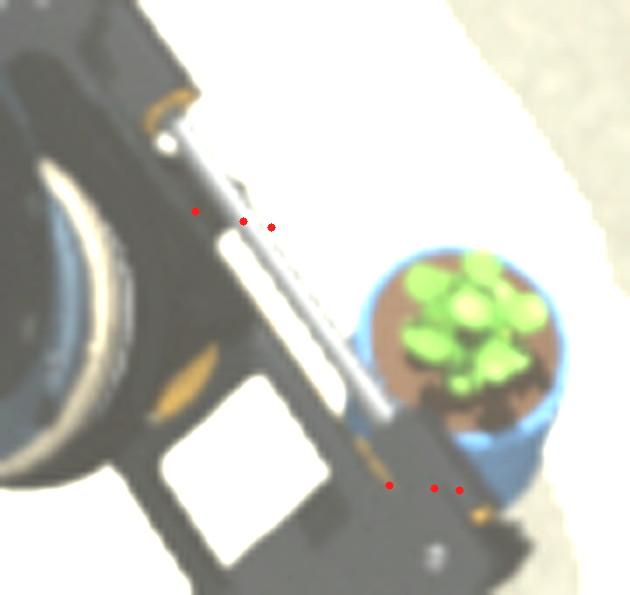

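```bash
python3 - <<'E'
from h import *
from rig import robot
o=robot.get_obs();M=R.from_quat(o['tool_rot']).as_matrix()
x,r=tri(np.array([525,545])/7+[330,310]-.5,np.array([463,208])/7+[460,225]-.5)
print(x,r,o['position'],'in tool',M.T@(x-o['position']))
E
```

```text
[ 0.38089837 -0.42797585  0.14937427] 2.7061362869364984 [ 0.38205939 -0.36377864  0.14285939] in tool [ 0.00345609  0.0641135  -0.00652592]
```

Call:
{"api": "play_rows", "payload": {
  "commands": [
    {"x": -2,"y": -8,"z": 22,"spin": 0.0},
    {"x": -2,"y": -8,"z": 22,"spin": 0.0}
  ]
}}

```text
time: 12.2
position: [0.4059, -0.349, 0.1079]
tool_rot: [0.953, -0.002, 0.303, -0.001]
ft_force: [-0.2, 0.2, -0.6]
grip_width: 0.0871
```

```bash
cat > look.py <<'E'
import sys
from h import *
from rig import robot,cams
tag=sys.argv[1]
bx={'top':(450,200,110,80),'side':(330,310,100,85)}
if len(sys.argv)>2: bx={'top':tuple(map(int,sys.argv[2].split(','))),'side':tuple(map(int,sys.argv[3].split(',')))}
for n,(x,y,w,h) in bx.items():
    im=cams.camera(n)["img"][:,:,::-1].copy();o=robot.get_obs();M=R.from_quat(o['tool_rot']).as_matrix()
    s=min(700/w,560/h);c=cv2.resize(im[y:y+h,x:x+w],None,fx=s,fy=s,interpolation=cv2.INTER_CUBIC);c=cv2.convertScaleAbs(c,alpha=1.3,beta=20)
    for d in (.5,-.5):
      for b in (0,-.0187,-.05):
        u=(proj(n,o['position']+M[:,1]*d*o['grip_width']+M[:,2]*b)[0]-[x,y]+.5)*s; cv2.circle(c,tuple(int(v) for v in u),4,(0,0,255),-1)
    cv2.imwrite(f"pics/{n}{tag}.png",c)
E
python3 look.py 8; python3 go.py w .4356 -.3545 .053 45
```

```text
t 12.3 grasp [ 0.3953 -0.346   0.1218] world [ 0.395 -0.346  0.122] tilt 35.2 head 0.013 yaxis [-0.    -1.    -0.009] w 0.0869
shift total mm [-6.7  9.1 79.4] rows 2 each [-3.3  4.6 39.7] F [ 0.1 -0.2  0.4] q [-1.29  0.55  2.09  1.14  0.66 -0.7 ]
```

View pics/top8.png

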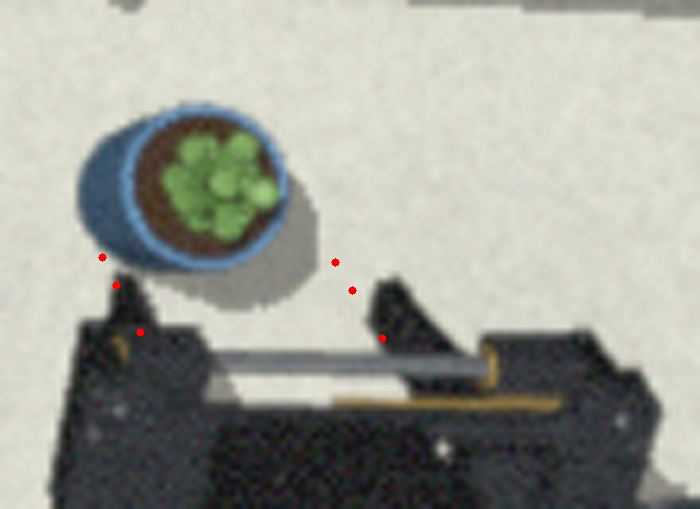

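View pics/side8.png

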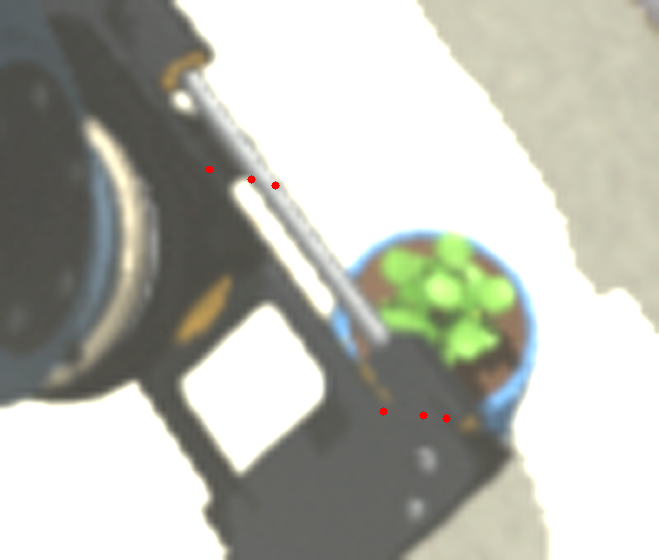

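```bash
python3 - <<'E'
from h import *
for z in (.11,.12,.13): print(onz('top',(255/6.36+450-.5,285/6.36+200-.5),z))
print(onz('top',(205/6.36+450-.5,187/6.36+200-.5),.07))
E
```

```text
[ 0.39721851 -0.35725213  0.11      ]
[ 0.39681289 -0.35369229  0.12      ]
[ 0.39640727 -0.35013244  0.13      ]
[ 0.43652519 -0.35312694  0.07      ]
```

Call:
{"api": "play_rows", "payload": {
  "commands": [
    {"x": -3,"y": 2,"z": 40,"spin": 0.0},
    {"x": -3,"y": 2,"z": 30,"spin": 0.0},
    {"x": 0,"y": 0,"z": 6,"spin": 0.0}
  ]
}}

```text
time: 12.6
position: [0.449, -0.3501, 0.0452]
tool_rot: [0.953, 0.002, 0.304, -0.001]
ft_force: [-0.8, 0.1, -0.5]
grip_width: 0.0871
```

```bash
python3 look.py 9; python3 go.py w .4356 -.3545 .053 45
```

```text
t 12.7 grasp [ 0.4375 -0.3501  0.0615] world [ 0.438 -0.35   0.061] tilt 35.4 head 0.003 yaxis [ 0.004 -1.     0.001] w 0.0873
shift total mm [-6.5  4.4  5.8] rows 1 each [-6.5  4.4  5.8] F [-0.4  0.5 -0.4] q [-1.2   0.71  2.06  1.38  0.58 -0.9 ]
```

View pics/top9.png

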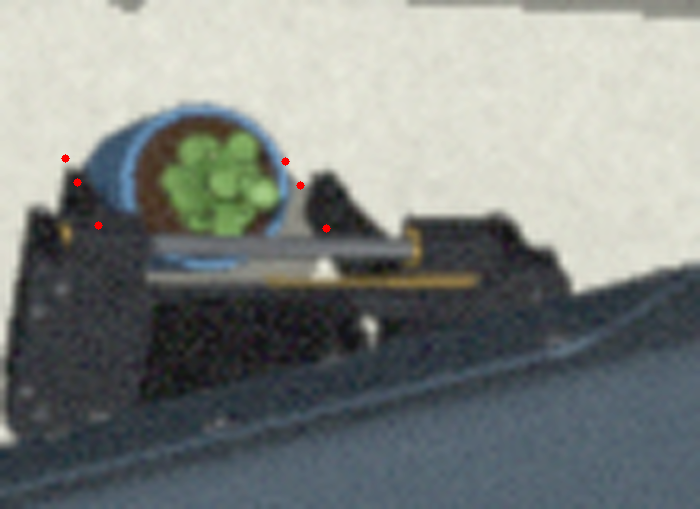

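View pics/side9.png

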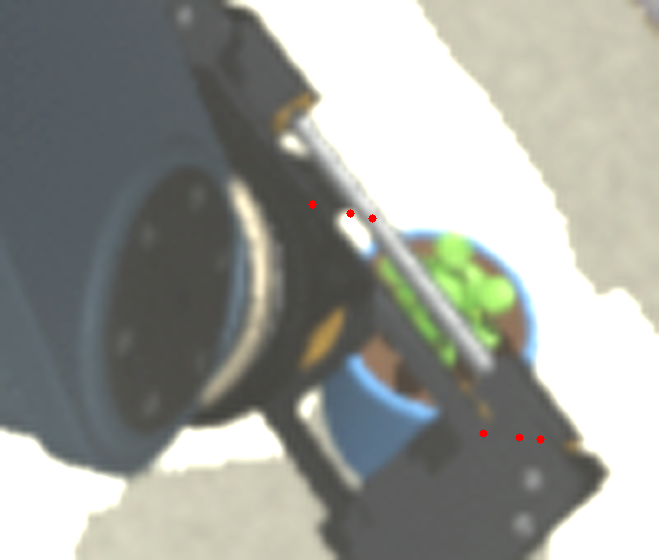

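Call:
{"api": "play_rows", "payload": {
  "commands": [
    {"x": -3,"y": 1,"z": 8,"spin": 0.0},
    {"x": -2,"y": 0,"z": 5,"spin": 0.0}
  ]
}}

```text
time: 12.9
position: [0.4522, -0.3521, 0.0356]
tool_rot: [0.952, 0.003, 0.305, 0.002]
ft_force: [-0.6, 0.7, -0.6]
grip_width: 0.0868
```

```bash
python3 look.py 10; python3 go.py w .4356 -.3545 .053 45
```

```text
t 13.0 grasp [ 0.4411 -0.3517  0.0502] world [ 0.441 -0.352  0.05 ] tilt 35.5 head -0.001 yaxis [ 0.004 -1.     0.004] w 0.087
shift total mm [-2.9  2.8 -5.4] rows 1 each [-2.9  2.8 -5.4] F [1.4 0.9 0.4] q [-1.19  0.73  2.05  1.42  0.58 -0.95]
```

View pics/top10.png

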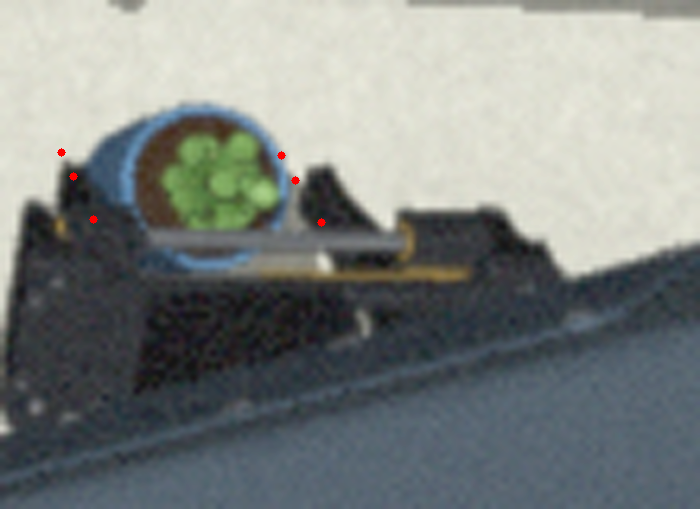

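View pics/side10.png

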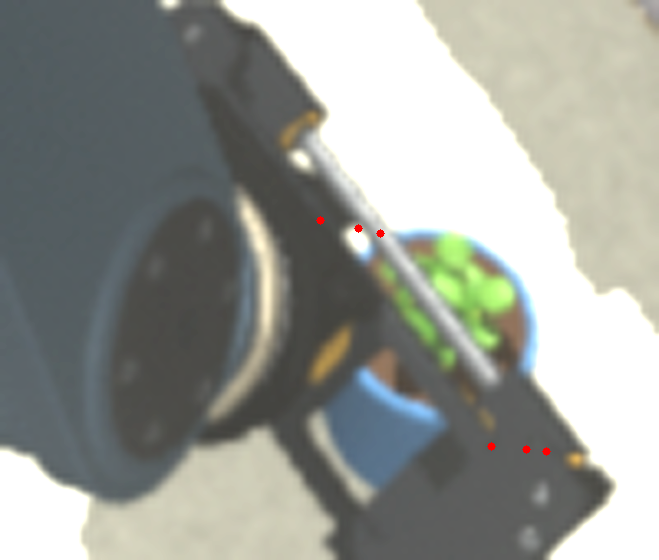

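Call:
{"api": "play_rows", "payload": {
  "commands": [
    {"x": 0,"y": 0,"z": 0,"spin": 0.0},
    {"x": 0,"y": 0,"z": 0,"spin": 0.0},
    {"x": 0,"y": 0,"z": 0,"spin": 0.0},
    {"x": 0,"y": 0,"z": 0,"spin": 0.0}
  ],
  "grip": 0.4,
  "newtons": 30
}}

```text
time: 13.4
position: [0.4513, -0.3529, 0.0361]
tool_rot: [0.952, 0.002, 0.305, 0.002]
ft_force: [0.5, 0.1, -1.4]
grip_width: 0.0643
```

```bash
python3 look.py 11; python3 go.py w .4356 -.3545 .053 45
```

```text
t 13.5 grasp [ 0.4405 -0.3528  0.0513] world [ 0.44  -0.353  0.051] tilt 35.6 head -0.005 yaxis [ 0.002 -1.     0.005] w 0.0643
shift total mm [-3.   1.7 -4.2] rows 1 each [-3.   1.7 -4.2] F [-0.3 -1.3  1. ] q [-1.19  0.73  2.05  1.42  0.58 -0.94]
```

View pics/top11.png

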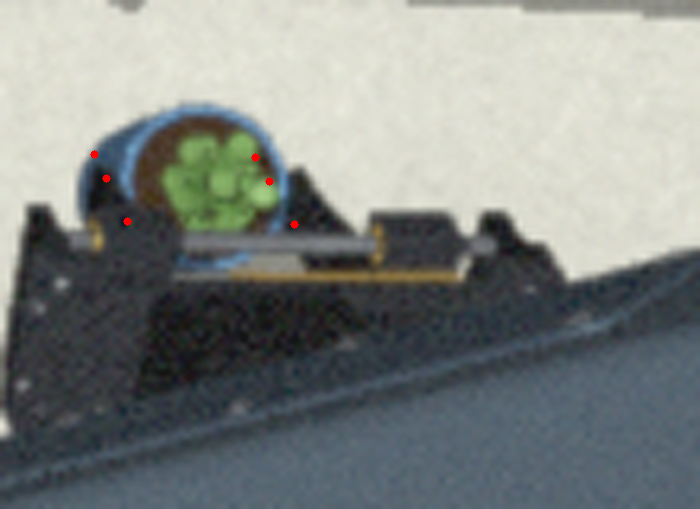

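View pics/side11.png

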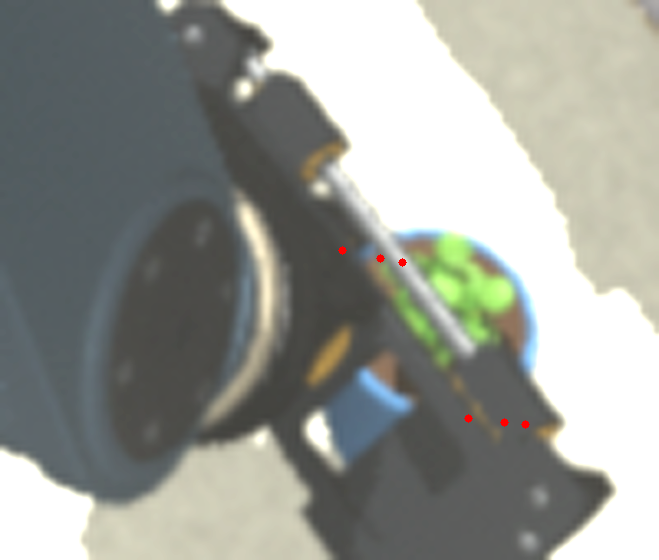

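Call:
{"api": "play_rows", "payload": {
  "commands": [
    {"x": 9,"y": 0,"z": -12,"spin": 0.0},
    {"x": 23,"y": 0,"z": -33,"spin": 0.0},
    {"x": 26,"y": 0,"z": -36,"spin": 0.0}
  ]
}}

```text
time: 13.8
position: [0.4479, -0.349, 0.1297]
tool_rot: [0.954, -0.001, 0.299, -0.005]
ft_force: [1.4, -0.5, -2.6]
grip_width: 0.0639
```

```bash
python3 go.py c -.225 .149 .15 46; python3 - <<'E'
from rig import cams
import cv2
c=cams.camera("side")["img"][200:400,260:500,::-1]; cv2.imwrite("pics/side12.png",cv2.resize(c,None,fx=3,fy=3,interpolation=cv2.INTER_CUBIC))
E
```

```text
t 13.8 grasp [-0.2465 -0.1915  0.145 ] world [ 0.437 -0.349  0.145] tilt 34.8 head 0.014 yaxis [ 0.001 -1.    -0.009] w 0.0639
shift total mm [  30.6 -339.3   19. ] rows 8 each [  3.8 -42.4   2.4] F [ 1.4 -0.5 -2.6] q [-1.19  0.51  2.01  1.05  0.66 -0.49]
```

View pics/side12.png

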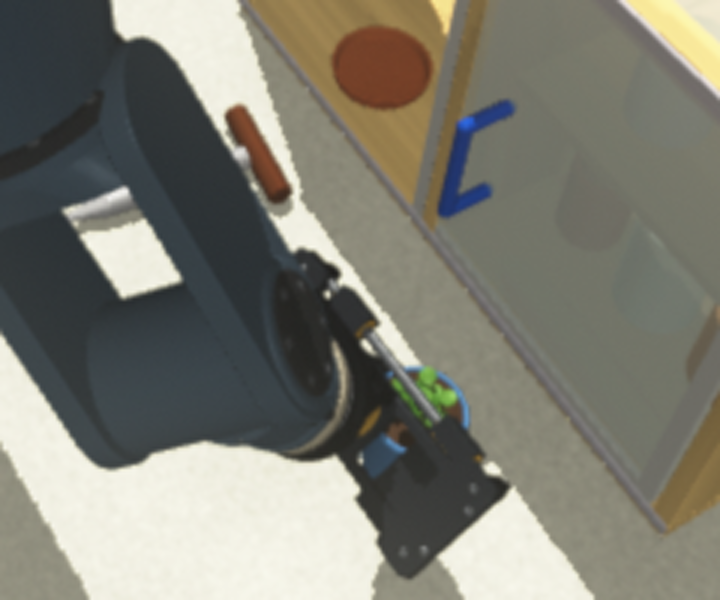

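Call:
{"api": "play_rows", "payload": {
  "commands": [
    {"x": 3,"y": -30,"z": 2,"spin": 0.0},
    {"x": 4,"y": -42,"z": 2,"spin": 0.0},
    {"x": 4,"y": -42,"z": 2,"spin": 0.0},
    {"x": 4,"y": -42,"z": 2,"spin": 0.0}
  ]
}}

```text
time: 14.25
position: [0.467, -0.2024, 0.1395]
tool_rot: [0.953, -0.001, 0.302, 0.01]
ft_force: [1.1, 1.0, -3.2]
grip_width: 0.0648
```

```bash
python3 go.py c -.225 .149 .15 46
```

```text
t 14.25 grasp [-0.2336 -0.0437  0.1548] world [ 0.456 -0.202  0.155] tilt 35.2 head -0.034 yaxis [-0.007 -1.     0.019] w 0.0648
shift total mm [  11.7 -192.4    9.7] rows 5 each [  2.3 -38.5   1.9] F [ 1.1  1.  -3.2] q [-0.95  0.42  2.24  1.44  0.48 -0.7 ]
```

Call:
{"api": "play_rows", "payload": {
  "commands": [
    {"x": 3,"y": -40,"z": 2,"spin": 0.0},
    {"x": 3,"y": -40,"z": 2,"spin": 0.0},
    {"x": 2,"y": -40,"z": 2,"spin": 0.0},
    {"x": 2,"y": -36,"z": 2,"spin": 0.0}
  ]
}}

```text
time: 14.65
position: [0.4756, -0.0398, 0.1326]
tool_rot: [0.955, -0.002, 0.297, 0.01]
ft_force: [2.3, -0.4, -3.0]
grip_width: 0.0643
```

```bash
python3 go.py c -.225 .149 .14 46
```

```text
t 14.65 grasp [-0.2316  0.1191  0.148 ] world [ 0.465 -0.039  0.148] tilt 34.5 head -0.035 yaxis [-0.009 -1.     0.018] w 0.0643
shift total mm [  2.1 -29.8  10.4] rows 1 each [  2.1 -29.8  10.4] F [ 2.3 -0.4 -3. ] q [-0.51  0.42  2.37  2.19  0.32 -1.08]
```

```bash
python3 go.py c -.12 .151 .115 46; python3 go.py c -.024 .151 .1 46|tail -1
```

```text
t 14.65 grasp [-0.2316  0.1191  0.148 ] world [ 0.465 -0.039  0.148] tilt 34.5 head -0.035 yaxis [-0.009 -1.     0.018] w 0.0643
shift total mm [ 74.4 -28.9  90.6] rows 3 each [24.8 -9.6 30.2] F [ 2.3 -0.4 -3. ] q [-0.51  0.42  2.37  2.19  0.32 -1.08]
shift total mm [144.9 -26.  157.3] rows 5 each [29.  -5.2 31.5] F [ 2.3 -0.4 -3. ] q [-0.51  0.42  2.37  2.19  0.32 -1.08]
```

Call:
{"api": "play_rows", "payload": {
  "commands": [
    {"x": 20,"y": -12,"z": 20,"spin": 0.0},
    {"x": 25,"y": -9,"z": 28,"spin": 0.0},
    {"x": 25,"y": -5,"z": 28,"spin": 0.0}
  ]
}}

```text
time: 14.95
position: [0.565, -0.0056, 0.1024]
tool_rot: [0.958, 0.0, 0.285, 0.008]
ft_force: [-0.3, -1.2, -3.7]
grip_width: 0.0645
```

```bash
python3 look.py 13 290,90,130,110 330,130,140,130; python3 go.py c -.024 .151 .1 46
```

```text
t 15.05 grasp [-0.1373  0.1561  0.1192] world [ 0.561 -0.006  0.119] tilt 33.7 head -0.026 yaxis [-0.002 -1.     0.016] w 0.0644
shift total mm [83.3  9.3 78.8] rows 3 each [27.8  3.1 26.3] F [ 0.6 -0.7 -3.2] q [-0.3   0.53  2.15  2.2   0.18 -0.89]
```

View pics/top13.png

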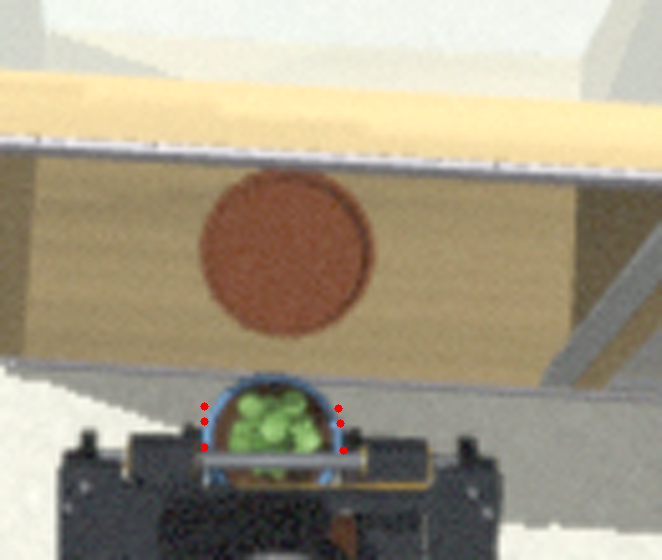

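View pics/side13.png

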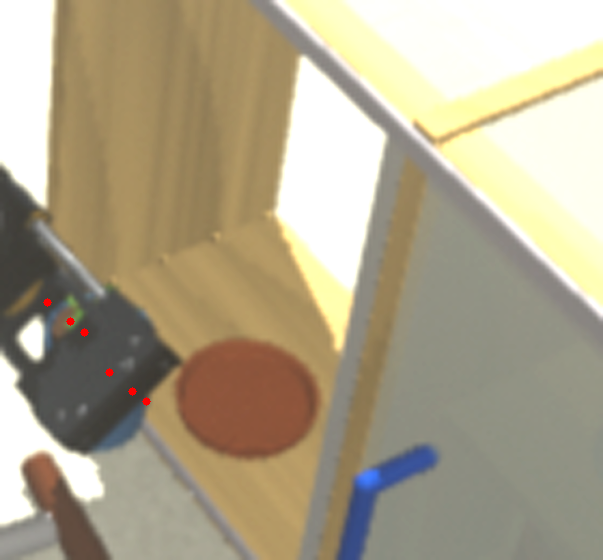

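Call:
{"api": "play_rows", "payload": {
  "commands": [
    {"x": 24,"y": 3,"z": 24,"spin": 0.0},
    {"x": 26,"y": 2,"z": 24,"spin": 0.0},
    {"x": 18,"y": 2,"z": 18,"spin": 0.0}
  ]
}}

```text
time: 15.35
position: [0.6439, -0.0109, 0.0837]
tool_rot: [0.959, 0.002, 0.283, 0.006]
ft_force: [-0.8, 0.1, -5.2]
grip_width: 0.0642
```

```bash
python3 look.py 14 290,90,130,110 330,130,140,130; python3 go.py c -.024 .151 .073 46
```

```text
t 15.45 grasp [-0.0614  0.154   0.1001] world [ 0.637 -0.012  0.1  ] tilt 33.1 head -0.021 yaxis [ 0.001 -1.     0.014] w 0.0646
shift total mm [16.4  4.2 43.1] rows 2 each [ 8.2  2.1 21.5] F [ 0.7 -1.2 -4.4] q [-0.26  0.62  1.96  1.59  0.13 -0.25]
```

View pics/top14.png

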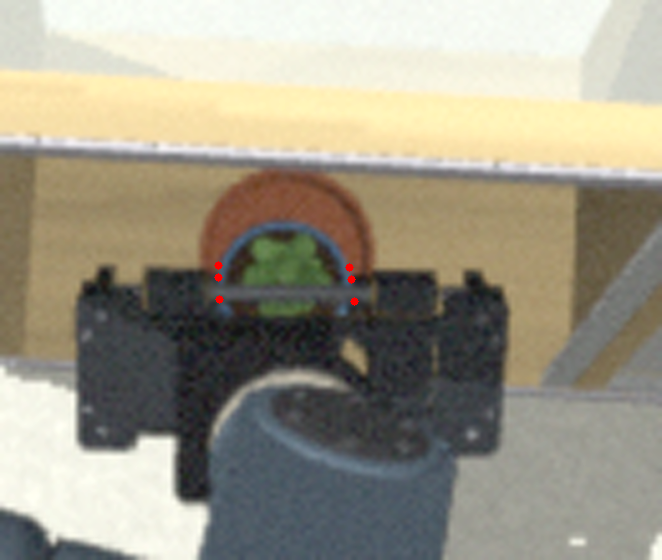

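View pics/side14.png

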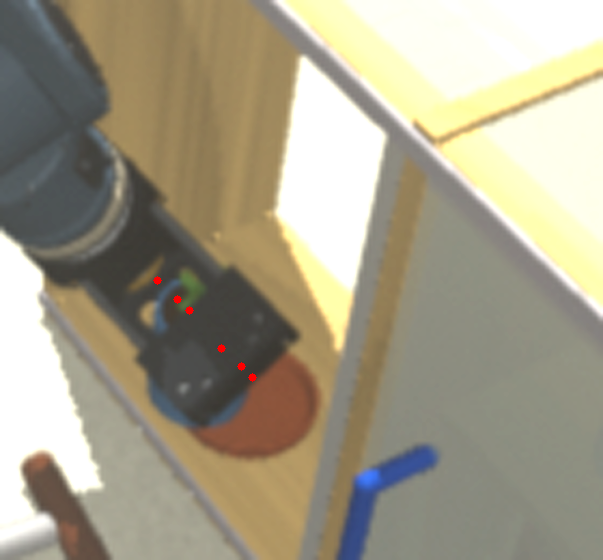

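```bash
python3 - <<'E'
from h import *
s=700/130;s=min(700/130,560/110)
for z in (.115,.12): print(Loc(CAB,onz('top',(286/s+290-.5,289/s+90-.5),z)))
print(Loc(CAB,onz('top',(287/s+290-.5,252/s+90-.5),.03)))
E
python3 go.py c -.024 .150 .1 46
```

```text
[-0.06863483  0.15385148  0.115     ]
[-0.06987409  0.15405967  0.12      ]
[-0.02794879  0.15084254  0.03      ]
t 15.45 grasp [-0.0614  0.154   0.1001] world [ 0.637 -0.012  0.1  ] tilt 33.1 head -0.021 yaxis [ 0.001 -1.     0.014] w 0.0646
shift total mm [31.1  5.6 20.5] rows 1 each [31.1  5.6 20.5] F [ 0.7 -1.2 -4.4] q [-0.26  0.62  1.96  1.59  0.13 -0.25]
```

Call:
{"api": "play_rows", "payload": {
  "commands": [
    {"x": 18,"y": 2,"z": 12,"spin": 0.0},
    {"x": 15,"y": 2,"z": 11,"spin": 0.0}
  ]
}}

```text
time: 15.65
position: [0.6729, -0.0129, 0.0797]
tool_rot: [0.96, 0.002, 0.28, 0.004]
ft_force: [0.5, 0.9, -4.2]
grip_width: 0.0645
```

```bash
python3 look.py 15 290,90,130,110 330,130,140,130; python3 go.py c -.022 .151 .074 46
```

```text
t 15.75 grasp [-0.0328  0.1533  0.0963] world [ 0.665 -0.014  0.096] tilt 32.7 head -0.015 yaxis [ 0.003 -1.     0.011] w 0.0641
shift total mm [-3.1  2.5 24.5] rows 1 each [-3.1  2.5 24.5] F [-0.3  0.2 -4.4] q [-0.25  0.64  1.89  1.17  0.14  0.19]
```

View pics/top15.png

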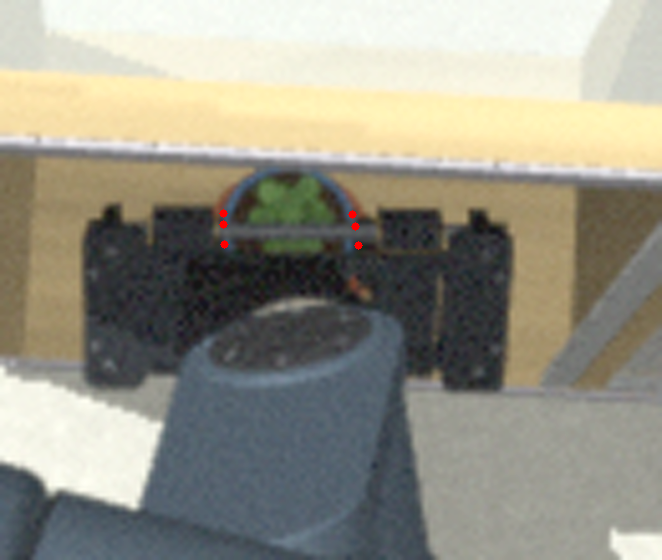

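View pics/side15.png

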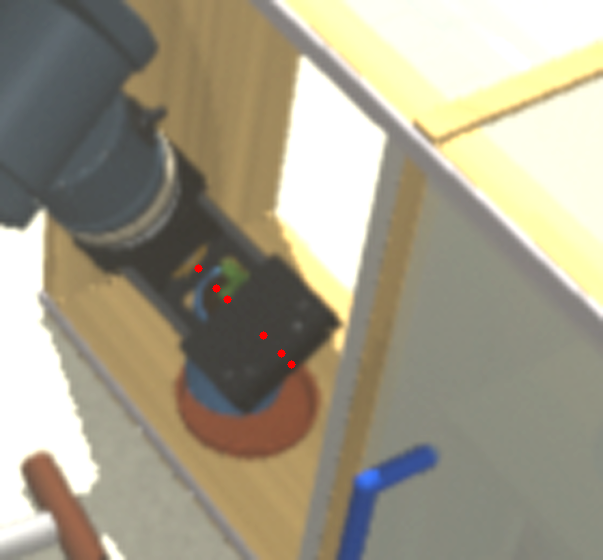

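Call:
{"api": "play_rows", "payload": {
  "commands": [
    {"x": 6,"y": 1,"z": 10,"spin": 0.0},
    {"x": -5,"y": 1,"z": 9,"spin": 0.0}
  ]
}}

```text
time: 15.95
position: [0.683, -0.0148, 0.0644]
tool_rot: [0.96, 0.004, 0.28, 0.004]
ft_force: [0.8, 0.2, -4.5]
grip_width: 0.0644
```

```bash
python3 go.py c -.022 .151 .073 46
```

```text
t 15.95 grasp [-0.0249  0.1524  0.0802] world [ 0.673 -0.015  0.08 ] tilt 32.5 head -0.01 yaxis [ 0.005 -1.     0.01 ] w 0.0644
shift total mm [-1.5  1.5  7.6] rows 1 each [-1.5  1.5  7.6] F [ 0.8  0.2 -4.5] q [-0.25  0.68  1.87  1.29  0.13  0.07]
```

Call:
{"api": "play_rows", "payload": {
  "commands": [
    {"x": 0,"y": 1,"z": 5,"spin": 0.0},
    {"x": -1.5,"y": 0,"z": 2.5,"spin": 0.0}
  ]
}}

```text
time: 16.15
position: [0.6813, -0.0154, 0.056]
tool_rot: [0.961, 0.003, 0.278, 0.003]
ft_force: [-9.2, -0.5, 25.4]
grip_width: 0.0645
```

```bash
python3 look.py 16 290,90,130,110 330,130,140,130; python3 go.py c -.022 .151 .073 46
```

```text
t 16.25 grasp [-0.0266  0.1518  0.0721] world [ 0.671 -0.015  0.072] tilt 32.3 head -0.008 yaxis [ 0.004 -1.     0.008] w 0.0646
shift total mm [4.3 1.  1.6] rows 1 each [4.3 1.  1.6] F [-0.1 -1.   2.3] q [-0.25  0.69  1.87  1.39  0.13 -0.04]
```

View pics/top16.png

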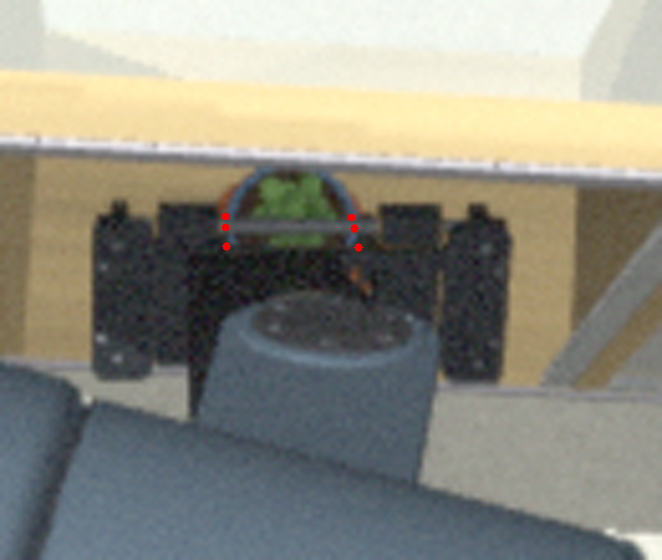

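View pics/side16.png

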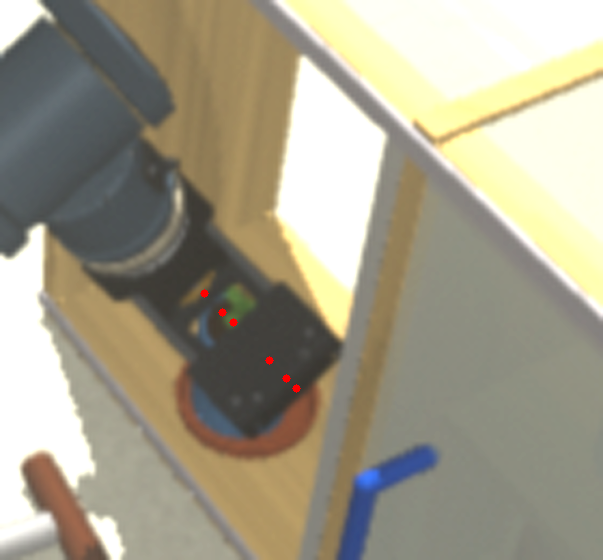

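Call:
{"api": "play_rows", "payload": {
  "commands": [
    {"x": 0,"y": 0,"z": 0,"spin": 0.0},
    {"x": 0,"y": 0,"z": 0,"spin": 0.0},
    {"x": 0,"y": 0,"z": 0,"spin": 0.0}
  ],
  "grip": 1
}}

```text
time: 16.55
position: [0.6786, -0.0152, 0.0571]
tool_rot: [0.961, 0.003, 0.278, 0.003]
ft_force: [-0.3, -0.7, -0.4]
grip_width: 0.081
```

```bash
python3 look.py 17 290,90,130,110 330,130,140,130; python3 go.py c -.15 .151 .2 46
```

```text
t 16.65 grasp [-0.029   0.1519  0.0728] world [ 0.669 -0.015  0.073] tilt 32.2 head -0.008 yaxis [ 0.004 -1.     0.007] w 0.0847
shift total mm [ -34.4   -3.7 -172.1] rows 4 each [ -8.6  -0.9 -43. ] F [-0.6 -0.8 -1.1] q [-0.25  0.69  1.88  1.4   0.13 -0.05]
```

View pics/top17.png

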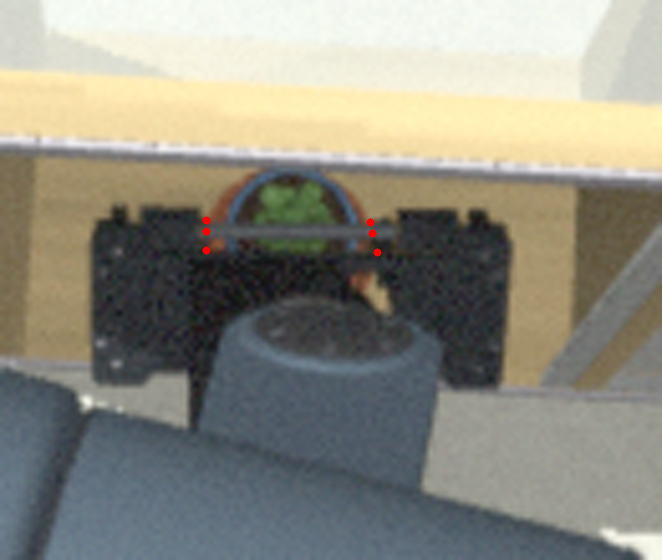

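View pics/side17.png

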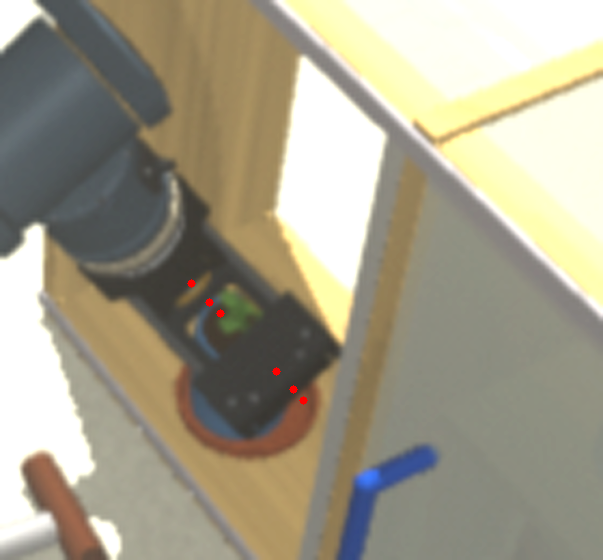

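Call:
{"api": "play_rows", "payload": {
  "commands": [
    {"x": 0,"y": 0,"z": -15,"spin": 0.0},
    {"x": 0,"y": 0,"z": -35,"spin": 0.0},
    {"x": -5,"y": 0,"z": -45,"spin": 0.0},
    {"x": -20,"y": 0,"z": -45,"spin": 0.0},
    {"x": -25,"y": 0,"z": -40,"spin": 0.0}
  ]
}}

```text
time: 17.15
position: [0.5428, -0.0157, 0.1812]
tool_rot: [0.961, 0.004, 0.277, 0.003]
ft_force: [0.6, -0.6, 0.6]
grip_width: 0.0869
```

```bash
python3 look.py 18 290,90,130,110 330,130,140,130; python3 go.py c -.21 -.058 .19 46
```

```text
t 17.25 grasp [-0.1695  0.1473  0.1969] world [ 0.528 -0.014  0.197] tilt 32.0 head -0.004 yaxis [ 0.005 -1.     0.006] w 0.087
shift total mm [-46.7 203.1 -19.7] rows 5 each [-9.3 40.6 -3.9] F [-0.5  0.5 -0.7] q [-0.35  0.31  2.13  0.82  0.25  0.46]
```

View pics/top18.png

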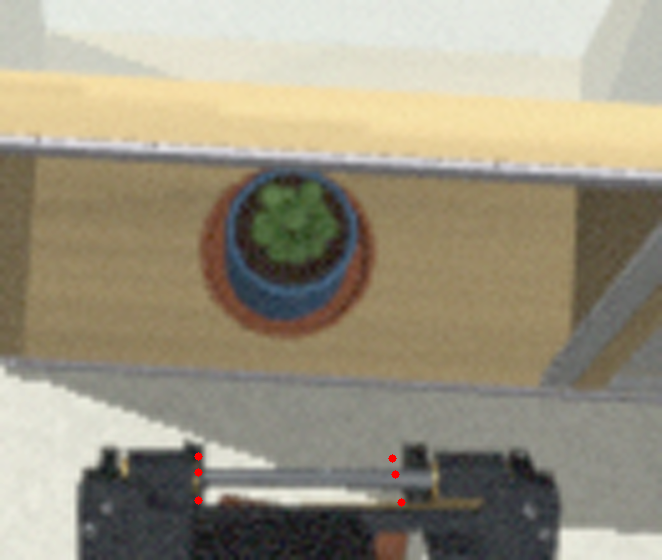

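View pics/side18.png

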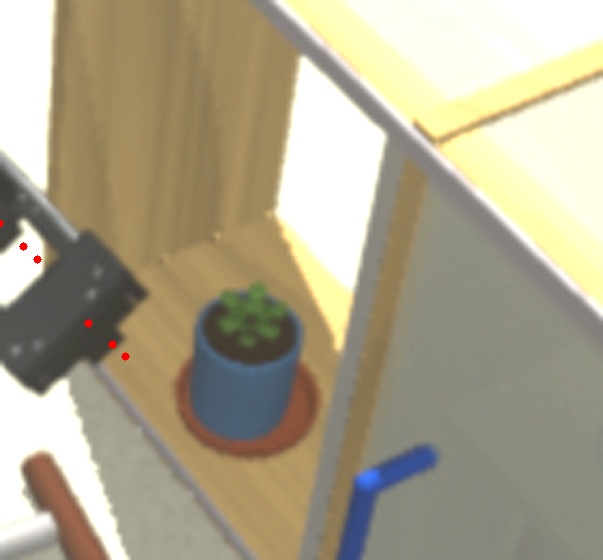

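Call:
{"api": "play_rows", "payload": {
  "commands": [
    {"x": -18,"y": 36,"z": -7,"spin": 0.0},
    {"x": -14,"y": 42,"z": -6,"spin": 0.0},
    {"x": -8,"y": 42,"z": -4,"spin": 0.0},
    {"x": -4,"y": 42,"z": -2,"spin": 0.0},
    {"x": -3,"y": 38,"z": -2,"spin": 0.02}
  ],
  "grip": 0.65
}}

```text
time: 17.75
position: [0.4935, -0.2081, 0.1774]
tool_rot: [0.961, 0.0, 0.278, -0.002]
ft_force: [0.9, 0.0, -0.2]
grip_width: 0.0591
```

```bash
python3 look.py 19 370,110,130,110 370,150,140,130; python3 go.py c -.125 -.058 .185 46
```

```text
t 17.85 grasp [-0.2042 -0.0542  0.194 ] world [ 0.485 -0.214  0.194] tilt 32.4 head -0.009 yaxis [-0.006 -1.     0.002] w 0.0575
shift total mm [61.9  6.6 50. ] rows 2 each [30.9  3.3 25. ] F [ 0.2 -1.  -0.4] q [-0.88  0.34  2.09  0.96  0.53 -0.11]
```

View pics/top19.png

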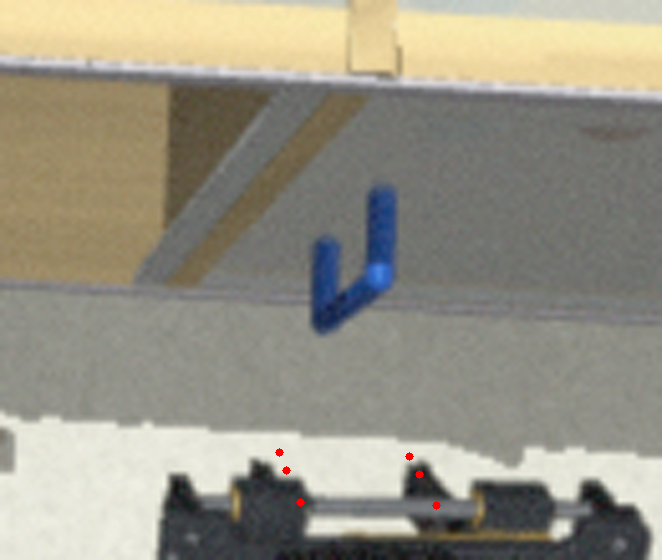

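Call:
{"api": "play_rows", "payload": {
  "commands": [
    {"x": 28,"y": 3,"z": 22,"spin": 0.0},
    {"x": 22,"y": 2,"z": 20,"spin": 0.0},
    {"x": 6,"y": 0,"z": 6,"spin": 0.0}
  ]
}}

```text
time: 18.15
position: [0.5694, -0.2212, 0.1664]
tool_rot: [0.96, -0.005, 0.279, 0.002]
ft_force: [0.3, -0.9, -0.1]
grip_width: 0.0568
```

```bash
python3 look.py 20 370,110,130,110 370,150,140,130; python3 go.py c -.125 -.058 .185 46
```

```text
t 18.25 grasp [-0.1313 -0.0574  0.1819] world [ 0.558 -0.22   0.182] tilt 32.3 head -0.009 yaxis [-0.01  -1.    -0.001] w 0.0566
shift total mm [7.  0.8 0.7] rows 1 each [7.  0.8 0.7] F [ 0.3  0.5 -0.4] q [-0.76  0.43  1.95  0.89  0.49  0.08]
```

View pics/top20.png

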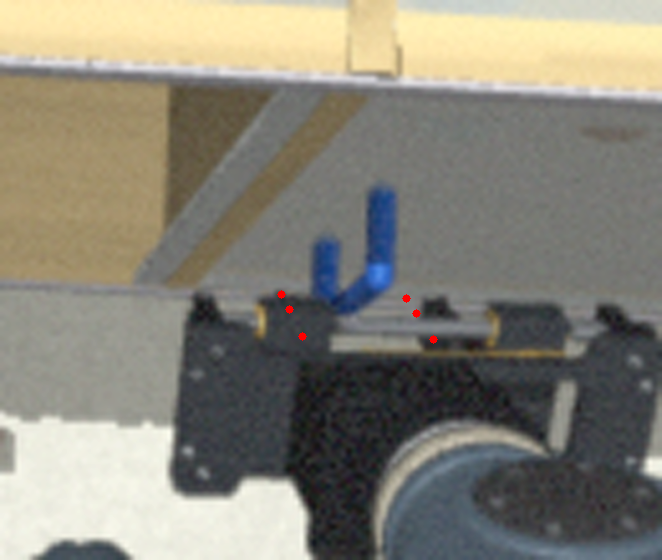

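View pics/side20.png

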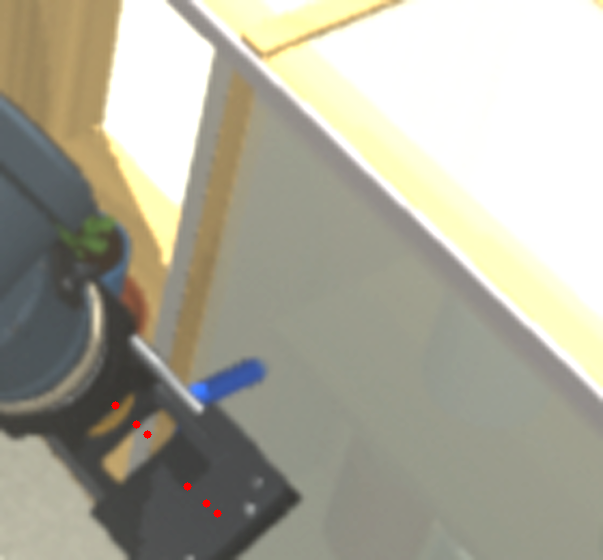

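Call:
{"api": "play_rows", "payload": {
  "commands": [
    {"x": 4,"y": -5,"z": 0,"spin": 0},
    {"x": 1,"y": -20,"z": 1,"spin": 0},
    {"x": 1,"y": -40,"z": 1,"spin": 0},
    {"x": 1,"y": -40,"z": 1,"spin": 0},
    {"x": 1,"y": -40,"z": 1,"spin": 0}
  ],
  "grip": 0.25,
  "newtons": 30
}}

```text
time: 18.75
position: [0.5783, -0.0812, 0.1685]
tool_rot: [0.96, -0.012, 0.281, 0.01]
ft_force: [1.3, -3.0, -1.3]
grip_width: 0.0261
```

```bash
python3 go.py c -.125 .217 .185 46
```

```text
t 18.75 grasp [-0.1268  0.0821  0.1843] world [ 0.568 -0.081  0.184] tilt 32.6 head -0.047 yaxis [-0.029 -1.     0.012] w 0.0261
shift total mm [   4.2 -134.8   -0. ] rows 3 each [  1.4 -44.9  -0. ] F [ 1.3 -3.  -1.3] q [-0.46  0.39  2.04  0.89  0.28  0.33]
```

Call:
{"api": "play_rows", "payload": {
  "commands": [
    {"x": 1,"y": -38,"z": 0,"spin": 0},
    {"x": 1,"y": -38,"z": 0,"spin": 0},
    {"x": 1,"y": -25,"z": 0,"spin": 0},
    {"x": 0,"y": -12,"z": 0,"spin": 0}
  ]
}}

```text
time: 19.15
position: [0.58, 0.0356, 0.1703]
tool_rot: [0.959, -0.013, 0.282, 0.011]
ft_force: [1.9, -2.7, -0.5]
grip_width: 0.0219
```

```bash
python3 go.py c -.125 .217 .185 46
```

```text
t 19.15 grasp [-0.13   0.199  0.186] world [0.57  0.036 0.186] tilt 32.8 head -0.053 yaxis [-0.031 -0.999  0.015] w 0.0219
shift total mm [  3.9 -18.    3.5] rows 1 each [  3.9 -18.    3.5] F [ 1.9 -2.7 -0.5] q [-0.17  0.38  2.05  0.41  0.15  1.04]
```

Call:
{"api": "play_rows", "payload": {
  "commands": [
    {"x": 2,"y": -10,"z": 1,"spin": 0},
    {"x": 1,"y": -10,"z": 1,"spin": 0},
    {"x": 0,"y": -10,"z": 0,"spin": 0}
  ]
}}

```text
time: 19.45
position: [0.5806, 0.0645, 0.1704]
tool_rot: [0.959, -0.013, 0.282, 0.013]
ft_force: [-2.4, -60.8, -6.8]
grip_width: 0.0233
```

```bash
python3 go.py c -.125 .217 .185 46
```

```text
t 19.45 grasp [-0.1306  0.228   0.1862] world [0.571 0.065 0.186] tilt 32.8 head -0.06 yaxis [-0.033 -0.999  0.017] w 0.0233
shift total mm [ 3.9 11.   4.1] rows 1 each [ 3.9 11.   4.1] F [ -2.4 -60.8  -6.8] q [-0.09  0.39  2.04  0.11  0.15  1.4 ]
```

Call:
{"api": "play_rows", "payload": {
  "commands": [
    {"x": 0,"y": 8,"z": 0,"spin": 0}
  ],
  "grip": 0.6
}}

```text
time: 19.55
position: [0.5784, 0.0563, 0.1702]
tool_rot: [0.96, -0.013, 0.281, 0.013]
ft_force: [-0.1, -1.0, -0.8]
grip_width: 0.0266
```

```bash
python3 look.py 21 270,90,130,110 330,90,140,130;python3 go.py c -.2 .217 .25 46
```

```text
t 19.65 grasp [-0.132   0.2192  0.1862] world [0.569 0.056 0.186] tilt 32.7 head -0.061 yaxis [-0.035 -0.999  0.017] w 0.0327
shift total mm [-22.8   2.8 -90.4] rows 3 each [ -7.6   0.9 -30.1] F [ 0.1 -0.2 -0.5] q [-0.11  0.38  2.04  0.19  0.15  1.31]
```

View pics/top21.png

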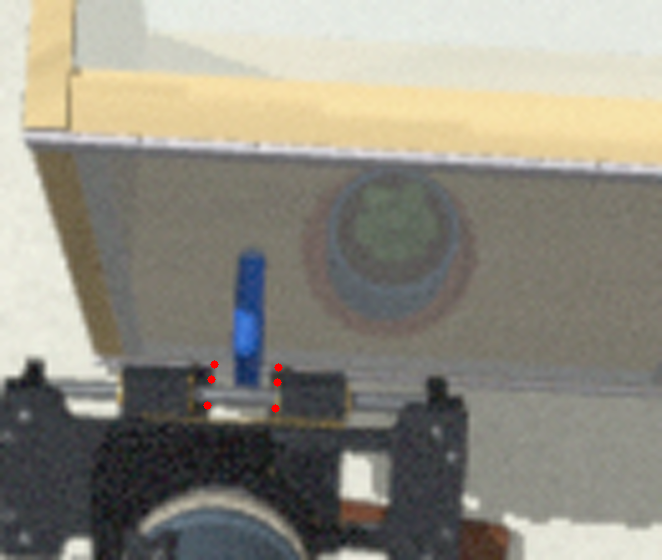

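View pics/side21.png

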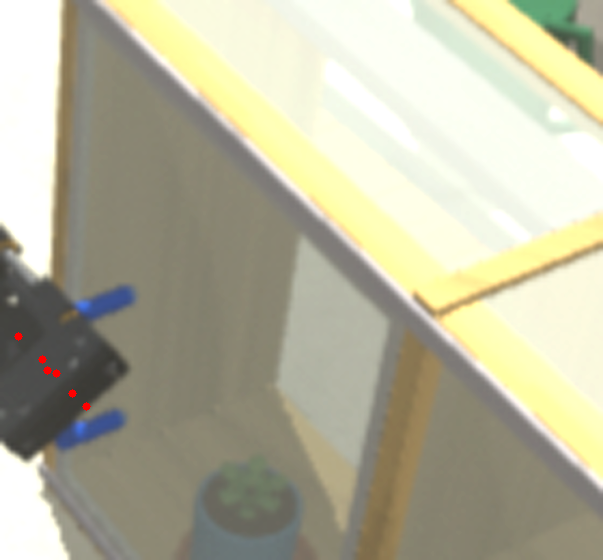

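```bash
python3 - <<'E'
from h import *
s=min(700/130,560/110)
print(Loc(CAB,onz('top',(246/s+270,323/s+90),.232)))
E
```

```text
[-0.11721671  0.21771702  0.232     ]
```

Call:
{"api": "play_rows", "payload": {
  "commands": [
    {"x": 0,"y": 0,"z": -12,"spin": 0},
    {"x": -8,"y": 0,"z": -40,"spin": 0},
    {"x": -16,"y": 0,"z": -45,"spin": 0},
    {"x": -16,"y": -5,"z": -45,"spin": 0}
  ]
}}

```text
time: 20.05
position: [0.4648, 0.0665, 0.2687]
tool_rot: [0.96, -0.016, 0.278, 0.013]
ft_force: [0.2, 0.9, 1.6]
grip_width: 0.0514
```

```bash
python3 st.py; python3 go.py b 0 -.065 .2; python3 - <<'E'
from h import *
from rig import cams
for n in("side","top"):
    cv2.imwrite(f"pics/{n}22.png",cams.camera(n)["img"][:,:,::-1])
E
```

```text
t 20.05 q [-0.118  0.029  2.136  0.073  0.415  1.427] sum 2.58
p [0.4648 0.0665 0.2687] loc [-0.2362  0.2249  0.2687] w 0.0514
axes x,y,z [[0.845, -0.023, 0.534], [-0.037, -0.999, 0.016], [0.533, -0.034, -0.846]] tilt deg 32.3
F [0.2 0.9 1.6]
t 20.05 grasp [ 0.0319 -0.2455  0.2846] world [0.455 0.067 0.285] tilt 32.3 head -0.063 yaxis [-0.037 -0.999  0.016] w 0.0514
shift total mm [ -61.1 -183.5   57.9] rows 5 each [-12.2 -36.7  11.6] F [0.2 0.9 1.6] q [-0.12  0.03  2.14  0.07  0.42  1.43]
```

View pics/side22.png

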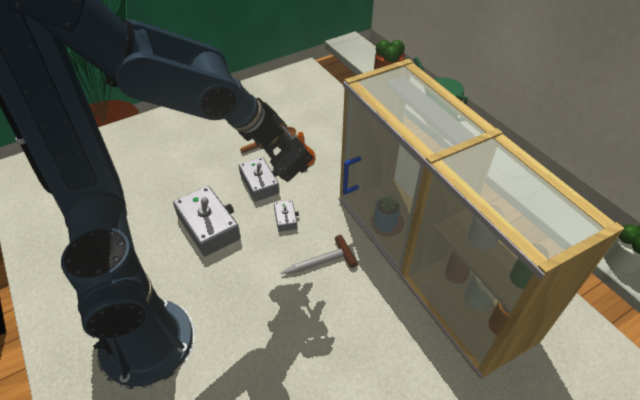

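View pics/top22.png

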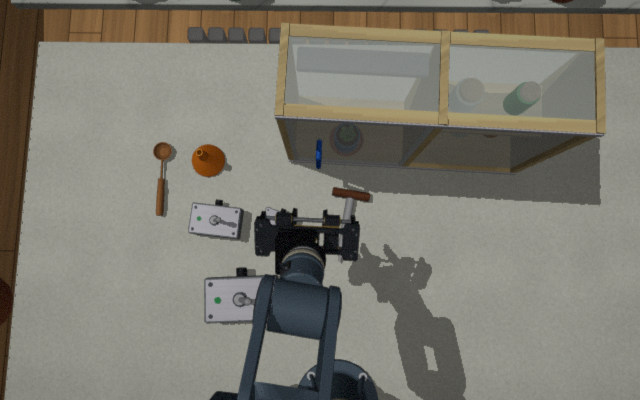

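```bash
cat > chk3.py <<'E'
from ik import *
from rig import robot
o=robot.get_obs();q0=np.array(o['q']);T0=R.from_quat(o['tool_rot'])
print(pose(q0)[0]-o['position'])
for sp in (-np.pi/2,):
    T=T0*R.from_euler('z',sp);p0=np.array(o['position']);q=q0.copy();q[5]+=sp
    for n,b in (('hi',(.0,-.06,.2)),('lo',(.005,-.06,.075)),('end',(.005,-.005,.075)),('up',(0,-.005,.2))):
        p1=W(BOX,b)[0]
        for a in np.linspace(.1,1,10): q,r=ik(p0+a*(p1-p0),T,q)
        p0=p1;k=fk(q,K);print(n,np.round(p1,3),np.round(q,2),round(r,4),'wr',np.round(k[2],2),'el',np.round(k[1],2))
E
python3 chk3.py; python3 -c "
from h import *
for b in ((0,-.0249,.1037),(0,.0249,.1037)):
  p=W(BOX,b);print(proj('top',p),proj('side',p))"
```

```text
[3.33337568e-07 3.95526174e-07 1.30555116e-06]
hi [0.441 0.255 0.2  ] [ 0.49  0.29  2.08 -0.83  0.39  1.24] 0.0 wr [0.26 0.27 0.48] el [0.09 0.18 0.84]
lo [0.446 0.254 0.075] [ 0.49  0.57  2.11 -1.43  0.29  1.89] 0.0703 wr [0.29 0.28 0.37] el [0.23 0.25 0.77]
end [0.452 0.309 0.075] [ 0.6   0.6   2.05 -1.43  0.34  1.98] 0.0254 wr [0.28 0.33 0.36] el [0.21 0.28 0.76]
up [0.447 0.31  0.2  ] [ 0.6   0.34  1.98 -0.8   0.48  1.29] 0.0 wr [0.27 0.32 0.48] el [0.1  0.2  0.83]
[[220.74577627 219.35597492]] [[259.02532998 164.28096052]]
[[200.60906838 216.96009916]] [[252.77571863 153.57658136]]
```

Call:
{"api": "play_rows", "payload": {
  "commands": [
    {"x": 0,"y": -10,"z": 0,"spin": -0.15},
    {"x": 0,"y": -10,"z": 0,"spin": -0.15},
    {"x": 0,"y": -10,"z": 0,"spin": -0.15},
    {"x": 0,"y": 0,"z": 0,"spin": -0.15},
    {"x": 0,"y": 0,"z": 0,"spin": -0.15},
    {"x": 0,"y": 0,"z": 0,"spin": -0.15},
    {"x": 0,"y": 0,"z": 0,"spin": -0.15},
    {"x": 0,"y": 0,"z": 0,"spin": -0.15}
  ],
  "grip": 0
}}

```text
time: 20.95
position: [0.456, 0.1012, 0.2719]
tool_rot: [0.798, 0.531, 0.227, 0.171]
ft_force: [0.3, -0.2, -0.2]
grip_width: 0.0019
```

Call:
{"api": "play_rows", "payload": {
  "commands": [
    {"x": 0,"y": 0,"z": 0,"spin": -0.15},
    {"x": 0,"y": 0,"z": 0,"spin": -0.15},
    {"x": 0,"y": 0,"z": 0,"spin": -0.07}
  ]
}}

```text
time: 21.25
position: [0.4547, 0.1021, 0.2711]
tool_rot: [0.685, 0.671, 0.191, 0.21]
ft_force: [0.1, 0.0, -0.4]
grip_width: 0.0007
```

```bash
cat > gt.py <<'E'
import sys
from h import *
from rig import robot
t=W(BOX,[float(v) for v in sys.argv[1:4]])[0];n=float(sys.argv[4])
o=robot.get_obs();M=R.from_quat(o['tool_rot']).as_matrix();g=o['position']
d=M.T@(t-g)*1000;k=int(np.ceil(np.linalg.norm(d)/n))
print('t',round(o['time'],2),'TCP box',np.round(Loc(BOX,g),4),'tilt',round(float(np.degrees(np.arccos(-M[2,2]))),1),'axes',np.round(M.T,2).tolist(),'w',round(o['grip_width'],4))
print('shift',np.round(d,1),'rows',k,'each',np.round(d/k,1),'F',np.round(o['ft_force'],1),'q',np.round(o['q'],2))
E
python3 gt.py 0 -.075 .17 45
```

```text
t 21.25 TCP box [ 0.0283 -0.2108  0.2711] tilt 33.0 axes [[0.03, 1.0, -0.02], [0.84, -0.01, 0.54], [0.54, -0.03, -0.84]] w 0.0007
shift [139.5 -68.9  72.4] rows 4 each [ 34.9 -17.2  18.1] F [ 0.1  0.  -0.4] q [ 0.01  0.03  2.14 -0.09  0.4   0.1 ]
```

Now tool x is world +y. Move over the −y side of the bat.

Call:
{"api": "play_rows", "payload": {
  "commands": [
    {"x": 32,"y": -17,"z": 17,"spin": 0},
    {"x": 34,"y": -17,"z": 18,"spin": 0},
    {"x": 34,"y": -17,"z": 18,"spin": 0},
    {"x": 30,"y": -17,"z": 18,"spin": 0}
  ]
}}

```text
time: 21.65
position: [0.4479, 0.1786, 0.2089]
tool_rot: [0.688, 0.667, 0.186, 0.214]
ft_force: [1.1, -1.0, 0.5]
grip_width: 0.0005
```

```bash
python3 look.py 23 180,160,120,100 220,100,120,110; python3 gt.py .005 -.062 .085 45
```

```text
t 21.75 TCP box [ 0.0128 -0.135   0.2074] tilt 32.8 axes [[0.04, 1.0, -0.03], [0.84, -0.01, 0.54], [0.54, -0.05, -0.84]] w 0.0
shift [ 77.2 -67.6  99.3] rows 4 each [ 19.3 -16.9  24.8] F [-0.6  0.2 -0.6] q [ 0.28  0.22  2.17 -0.75  0.29  0.98]
```

View pics/top23.png

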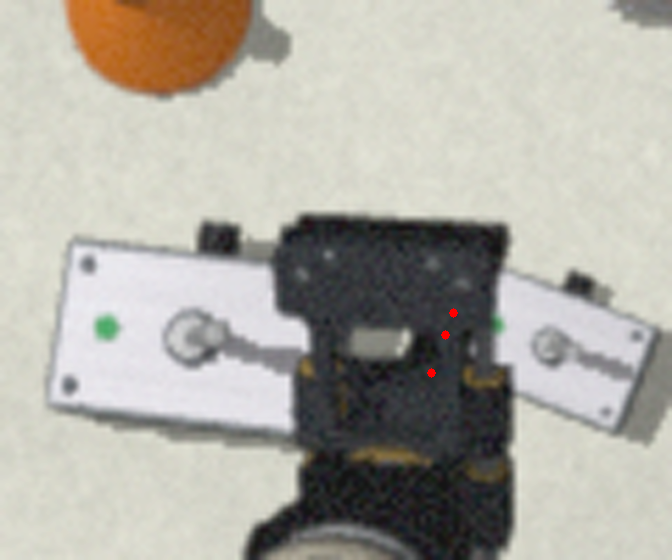

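View pics/side23.png

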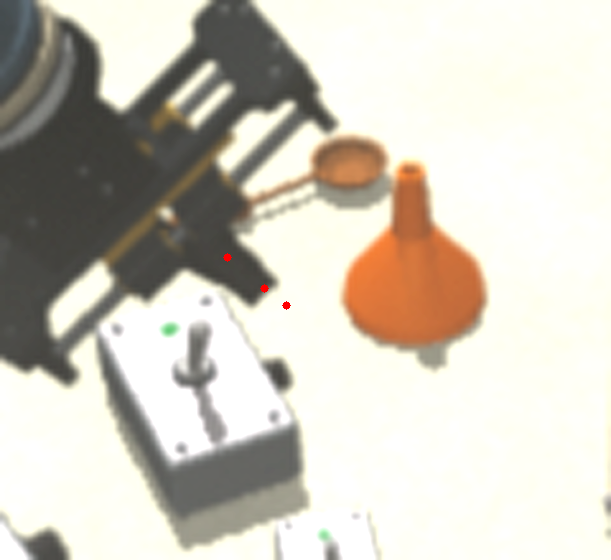

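```bash
python3 gt.py .006 -.062 .072 45
```

```text
t 21.75 TCP box [ 0.0128 -0.135   0.2074] tilt 32.8 axes [[0.04, 1.0, -0.03], [0.84, -0.01, 0.54], [0.54, -0.05, -0.84]] w 0.0
shift [ 77.5 -73.8 110.8] rows 4 each [ 19.4 -18.4  27.7] F [-0.6  0.2 -0.6] q [ 0.28  0.22  2.17 -0.75  0.29  0.98]
```

Call:
{"api": "play_rows", "payload": {
  "commands": [
    {"x": 20,"y": -17,"z": 25,"spin": 0},
    {"x": 20,"y": -17,"z": 25,"spin": 0},
    {"x": 20,"y": -17,"z": 25,"spin": 0},
    {"x": 16,"y": -17,"z": 25,"spin": 0}
  ]
}}

```text
time: 22.15
position: [0.4525, 0.2249, 0.1345]
tool_rot: [0.692, 0.666, 0.178, 0.217]
ft_force: [7.4, 0.9, 4.4]
grip_width: 0.0003
```

```bash
python3 look.py 24 180,160,120,100 220,100,120,110; python3 gt.py .006 -.05 .072 45
```

```text
t 22.25 TCP box [ 0.0138 -0.0873  0.1324] tilt 32.4 axes [[0.05, 1.0, -0.04], [0.85, -0.02, 0.53], [0.53, -0.06, -0.84]] w 0.0004
shift [ 40.3 -36.3  46.5] rows 2 each [ 20.1 -18.1  23.3] F [ 0.1 -1.8  0.4] q [ 0.42  0.44  2.16 -1.43  0.28  1.81]
```

View pics/top24.png

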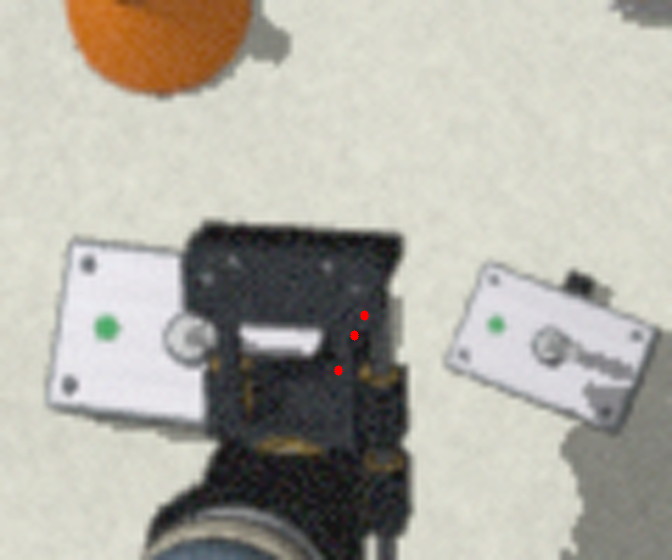

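View pics/side24.png

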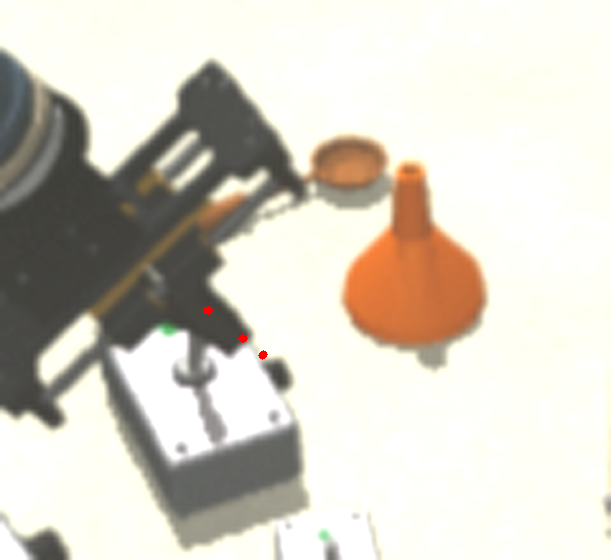

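Call:
{"api": "play_rows", "payload": {
  "commands": [
    {"x": 14,"y": -16,"z": 22,"spin": 0},
    {"x": 12,"y": -14,"z": 20,"spin": 0}
  ]
}}

```text
time: 22.45
position: [0.4562, 0.2571, 0.0983]
tool_rot: [0.693, 0.669, 0.164, 0.213]
ft_force: [0.1, 1.4, 1.2]
grip_width: 0.0003
```

```bash
python3 look.py 25 180,160,120,100 220,100,120,110; python3 gt.py .006 -.05 .072 45
```

```text
t 22.55 TCP box [ 0.0144 -0.0555  0.0974] tilt 31.1 axes [[0.05, 1.0, -0.06], [0.86, -0.01, 0.51], [0.51, -0.08, -0.86]] w 0.0004
shift [  7.3 -19.9  17.3] rows 1 each [  7.3 -19.9  17.3] F [-0.  -0.6  0.7] q [ 0.5   0.54  2.11 -1.43  0.32  1.88]
```

View pics/side25.png

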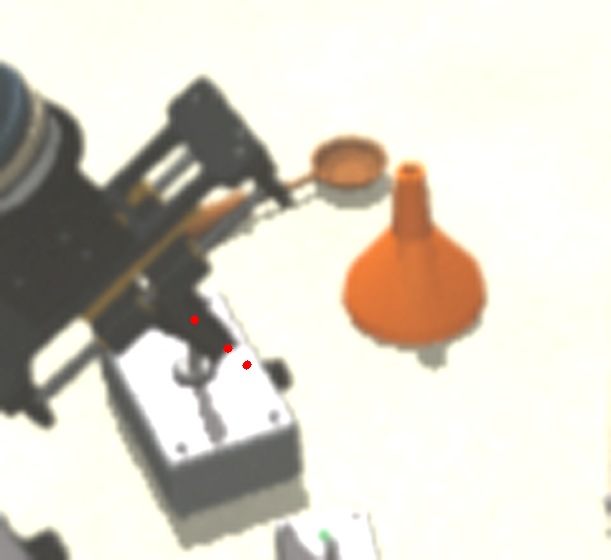

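View pics/top25.png

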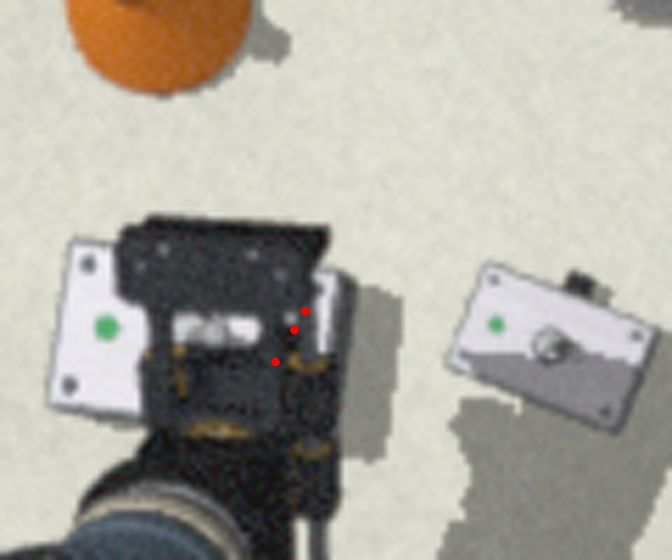

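Call:
{"api": "play_rows", "payload": {
  "commands": [
    {"x": -1,"y": -15,"z": 18,"spin": 0},
    {"x": 0,"y": -4,"z": 4,"spin": 0}
  ]
}}

```text
time: 22.75
position: [0.4555, 0.261, 0.083]
tool_rot: [0.695, 0.67, 0.154, 0.211]
ft_force: [0.5, -0.9, -0.7]
grip_width: 0.0005
```

```bash
python3 look.py 26 180,160,120,100 220,100,120,110; python3 gt.py .006 0 .072 45
```

```text
t 22.85 TCP box [ 0.0131 -0.0528  0.0832] tilt 30.3 axes [[0.05, 1.0, -0.07], [0.87, -0.01, 0.5], [0.5, -0.09, -0.86]] w 0.0006
shift [53.7 -7.9  4.2] rows 2 each [26.9 -4.   2.1] F [-0.5 -0.9 -0.5] q [ 0.51  0.57  2.1  -1.43  0.33  1.9 ]
```

View pics/side26.png

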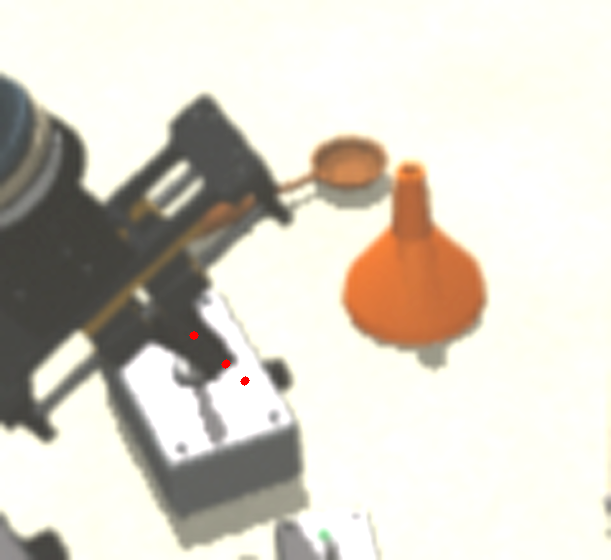

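Call:
{"api": "play_rows", "payload": {
  "commands": [
    {"x": 0,"y": -8,"z": 9,"spin": 0},
    {"x": 12,"y": -2,"z": 2,"spin": 0},
    {"x": 12,"y": -2,"z": 1,"spin": 0}
  ]
}}

```text
time: 23.15
position: [0.4539, 0.2824, 0.0724]
tool_rot: [0.697, 0.668, 0.149, 0.213]
ft_force: [0.5, -5.5, 5.4]
grip_width: 0.0005
```

```bash
python3 gt.py .006 0 .072 45
```

```text
t 23.15 TCP box [ 0.0098 -0.0314  0.0724] tilt 30.1 axes [[0.06, 1.0, -0.08], [0.87, -0.02, 0.5], [0.49, -0.1, -0.87]] w 0.0005
shift [31.4 -1.3 -3.1] rows 1 each [31.4 -1.3 -3.1] F [ 0.5 -5.5  5.4] q [ 0.56  0.6   2.06 -1.35  0.36  1.87]
```

Call:
{"api": "play_rows", "payload": {
  "commands": [
    {"x": 14,"y": 0,"z": -1,"spin": 0},
    {"x": 12,"y": 0,"z": -1,"spin": 0}
  ]
}}

```text
time: 23.35
position: [0.4543, 0.3055, 0.073]
tool_rot: [0.698, 0.667, 0.147, 0.215]
ft_force: [0.0, 0.6, -0.6]
grip_width: 0.0002
```

```bash
python3 look.py 27 180,160,120,100 220,100,120,110; python3 gt.py .006 0 .072 45
```

```text
t 23.45 TCP box [ 0.0082 -0.0066  0.0732] tilt 30.2 axes [[0.07, 0.99, -0.08], [0.87, -0.02, 0.5], [0.49, -0.1, -0.86]] w 0.0004
shift [ 6.8 -2.1 -0.4] rows 1 each [ 6.8 -2.1 -0.4] F [-0.2 -0.1 -0.7] q [ 0.61  0.61  2.01 -1.23  0.4   1.78]
```

View pics/side27.png

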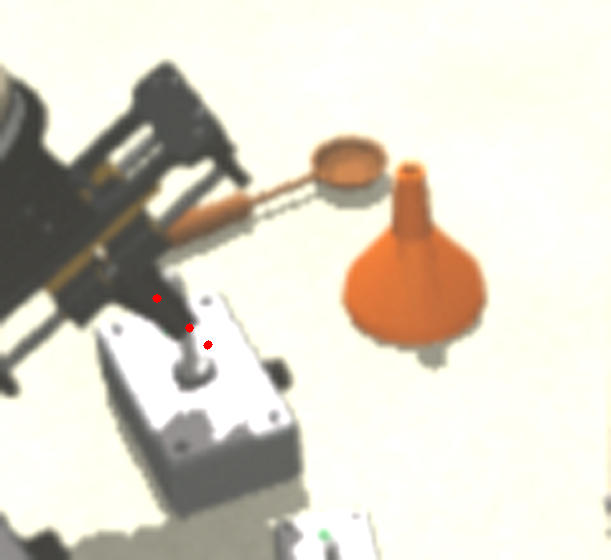

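Call:
{"api": "play_rows", "payload": {
  "commands": [
    {"x": -15,"y": 0,"z": 0,"spin": 0},
    {"x": -10,"y": 6,"z": -20,"spin": 0},
    {"x": -15,"y": 10,"z": -40,"spin": 0},
    {"x": -30,"y": 0,"z": -38,"spin": 0},
    {"x": -30,"y": 0,"z": -38,"spin": 0},
    {"x": -40,"y": 0,"z": -20,"spin": 0},
    {"x": -40,"y": 0,"z": -10,"spin": 0},
    {"x": -20,"y": 0,"z": 0,"spin": 0}
  ]
}}

```text
time: 24.25
position: [0.3698, 0.1187, 0.2452]
tool_rot: [0.694, 0.67, 0.147, 0.216]
ft_force: [-0.3, 0.7, -0.1]
grip_width: 0.0007
```

```bash
python3 st.py; python3 - <<'E'
from h import *
from rig import cams
for n,(x,y,w,h) in (("side",(160,90,180,150)),("top",(140,130,180,150))):
    im=cams.camera(n)["img"][:,:,::-1];cv2.imwrite(f"pics/{n}28.png",im);cv2.imwrite(f"pics/{n}28z.png",cv2.resize(im[y:y+h,x:x+w],None,fx=4,fy=4,interpolation=cv2.INTER_CUBIC))
E
```

```text
t 24.25 q [ 0.191 -0.01   2.247 -0.464  0.452  0.599] sum 2.689
p [0.3698 0.1187 0.2452] loc [-0.3334  0.2731  0.2452] w 0.0007
axes x,y,z [[0.058, 0.995, -0.086], [0.867, -0.008, 0.498], [0.494, -0.104, -0.863]] tilt deg 30.3
F [-0.3  0.7 -0.1]
```

View pics/side28.png

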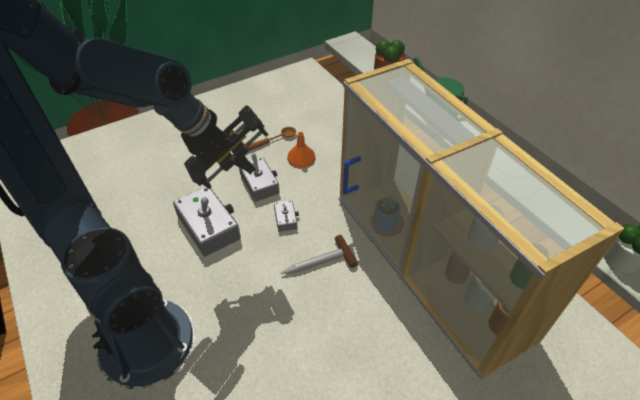

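View pics/top28z.png

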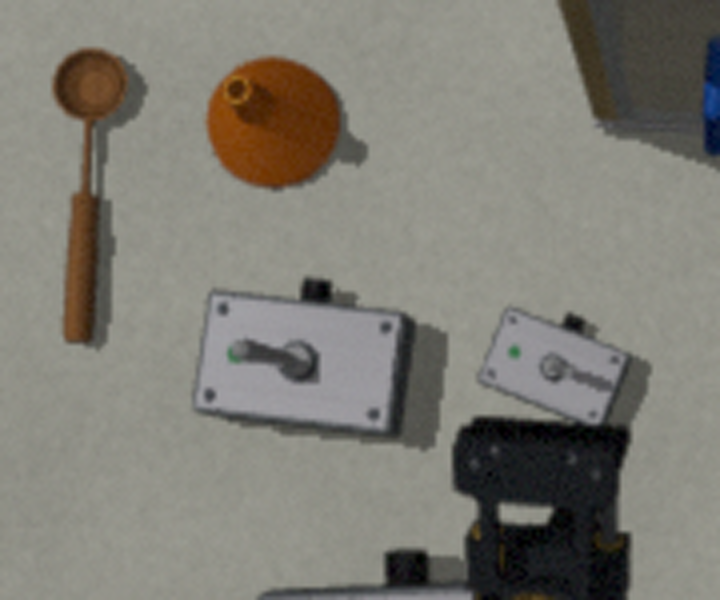

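View pics/side28z.png

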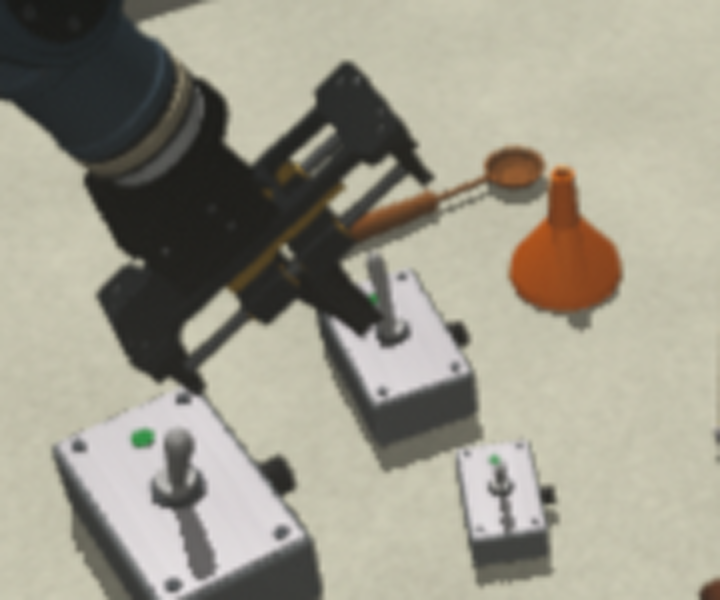

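View pics/top28.png

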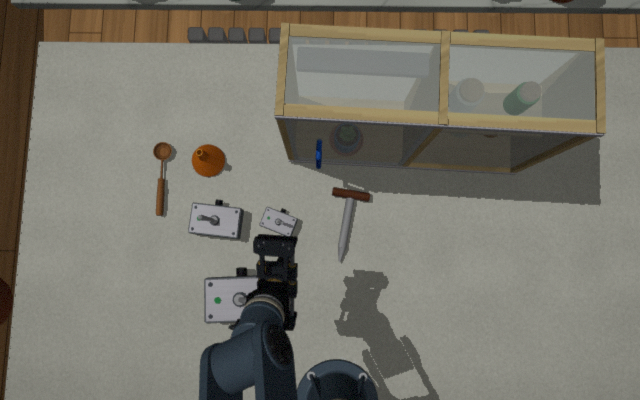

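```bash
python3 - <<'E'
from h import *
for t in ('top22','top28','top5','top0'):
    im=cv2.imread(f'pics/{t}.png');hsv=cv2.cvtColor(im,cv2.COLOR_BGR2HSV)
    m=cv2.inRange(hsv,(105,150,40),(130,255,255));m[:130]=0;m[185:]=0
    ys,xs=np.where(m[:, :460]);print(t,xs.mean(),ys.mean(),len(xs), xs.min(),xs.max())
im=cv2.imread('pics/top28.png')[105:180,270:370];cv2.imwrite('pics/t29.png',cv2.resize(im,None,fx=7,fy=7,interpolation=cv2.INTER_CUBIC))
E
```

```text
top22 318.4076923076923 153.3846153846154 130 316 321
top28 318.392 153.464 125 316 321
top5 439.57894736842104 162.00526315789475 190 432 447
top0 329.05 153.75 120 327 332
```

View pics/t29.png

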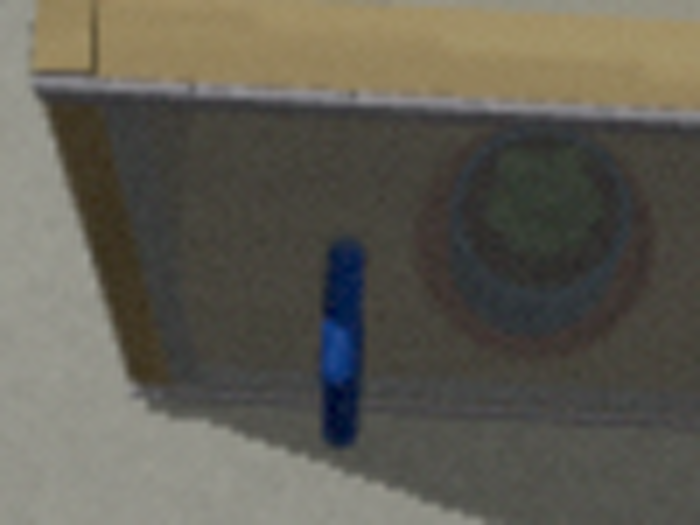

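```bash
python3 -c "
from rig import robot
print(robot.hand_in())"
```

```text
the job is handed in; nothing more can be done
None
```

I did the whole job in the order asked and handed it in at about 24 s on the robot's clock. The hand-in gives no verdict.

**What I did**
- **Tilt:** The moves cannot tilt the tool directly. I got about 33° of tilt by pushing outward past the arm's reach high above the cabinet.
- **Door open:** I slid the door by its handle until it met the stop.
- **Pot:** I carried the blue pot in under the roof, set it down in the saucer and released it.
- **Door shut:** I pushed the door back against its stop.
- **Toggle:** Only then did I push the chrome toggle of the middle-sized switch box over to the green dot.

**Last checks**
- **Pot:** In the pictures after release it stands upright and roughly centred in the saucer. The tool tilt changed by about 3° while I carried it.
- **Door:** The handle is about 0.275 m from its open position, which is the full travel. The door edge lies against the cabinet's side wall, and it has not moved since.
- **Toggle:** The bat leans over the green dot. The force on the finger fell to zero when it snapped across.
- **Others:** The dibber, funnel and spoon are where they were in the pictures, and the gripper touches nothing.

**What was less clean**
- **Set-down force:** The contact force peaked at about 25 N as the pot touched the saucer.
- **Door stop:** The fingers pressed the handle at about 61 N for a moment when the door reached its shut stop. That is over 40 N, but the load was on the fingers and not on the gripper's body.
- **Joint limits:** During the tilt, joint 3 read 0.218 against a stated limit of 0.22. Joint 4 read −1.43 to the printed two decimals, which is its limit, during the toggle move.
- **Fingertips:** In the pictures the fingertips looked about 15 mm short of where the reported pose puts them. I steered by the pictures where it mattered.

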